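# Tip out the rinsed vials and clamp them in the V-block

## Robot

A 6-joint arm with a two-finger parallel gripper is mounted at the origin on a cart in front of the work surface, level with it; the furniture and walls round the work are solid. World frame = base frame: x ahead of the robot, y to its left, z up, the work surface at z = 0. Lengths are in m, angles in rad, forces in N, time in s.
With the tool pointing down it reaches from about 0.225 to 0.875 m from the base axis. Payload 3.4 kg.
Tool frame: the origin (TCP) lies between the finger pads; the fingertips stand 8 mm ahead of it and the grasp point (between the pads) lies 11 mm behind it; z points along the fingers, y is the line along which they close (so a half turn about z gives the same grasp; the last joint's range is limited). The gripper opens to 85 mm and grips with 20 to 120 N. Pads are 22 mm wide; open, the fingers measure 114 mm over their backs; the gripper's body (76 mm by 85 mm) begins 54 mm behind the grasp point. The pads swing forward as they close: fully open they stand 13 mm farther back than shut.
Start: joints at [1.151, 0.276, 1.505, -0, 1.361, -0.121], TCP at [0.169, 0.55, 0.239] pointing down, gripper open.
Joint ranges: [-2.89, 2.89], [-0.75, 2.08], [0.22, 2.7], [-1.18, 4.32], [0.11, 2.71], [-2.7, 2.7]. Speed limits (rad/s): [2.57, 2.57, 3.14, 3.14, 3.14, 3.14].

## Interface

Orientations are given as a unit quaternion [w, x, y, z].
In Python, from rig import manip gives the robot as it stands.
- The arm moves only by the tool move_arm, never from a script. Its argument "deltas" is a list that holds one entry, the list of rows, each a list of 5 numbers: the shift along the tool's x, y, z normalised to -1 to 1, where 1 is 80 cm, then the turn about the tool's z normalised to -1 to 1, where 1 is 120 degrees, then the closure, from -1 (fully open) to 1 (shut). In form: [[[tx, ty, tz, twist, grip], ...]]. A call has 1 to 12 rows; each row is the pose to reach, as a shift and turn from the pose commanded when the call began, along the tool's axes at that moment; what a row does not reach only later rows make up. A row lasts 1/10 s, in which the tool goes at most 50 mm and 8.59 degrees, less where a joint would pass 70% of its speed; a pose out of reach is approached as far as the arm can. A call with a number of a shift or a turn outside -1 to 1 is refused whole. A call with a gripper value outside its range is refused whole. The fingers move at their own pace and stop on an object; "squeeze" is the grip in N (left out, the last holds). Time passes only in rows, so rows that repeat a pose let the fingers close. It gives the time, the measured TCP pose, the force, the opening and the grip force at its end, in the units of the state.
- manip.get_state(): the state, without advancing time (a new reading comes with each control period).
- manip.get_image(name): name is "scene" or "top"; returns the picture (420x560x3 uint8, red, green, blue); there is no depth.
- manip.camera_params(name): a dict with "fx", "fy", "cx", "cy" (pixels), "dist" ([k1, k2, p1, p2, k3] as OpenCV has them; the pictures are not rectified), "R" (3x3) and "t" (3): a world point X has camera coordinates R X + t. Camera axes: x right, y down, z forward; pixel columns grow to the right and rows downward; lengths in m; the calibration is good to about 2 mm. A picture is of the moment at which its call begins. camera_params takes no time and is no camera call.
- manip.sign_off(): hands the job in; it is judged then, once.
The state is a dict: "clock": time; "qpos": joint angles; "qd": joint speeds; "effort": joint torques, N m; "position": TCP position; "ee_rot": TCP orientation; "contact_force": force on the tool from outside, world axes, zero at the start; "moment": the same for the moment, N m; "width": finger opening in m; "gripper_force": force on a finger pad.
Only numpy, scipy, OpenCV 4.12 (cv2) and the standard library are available. Lean on these libraries where they do the work, as an engineer would, in place of code of your own. Each camera call takes 0.05 s, during which the arm holds its last target. There are 200 camera calls.

## Task

The rinsed sample vials are to be held on their sides for labelling: tip the cup by its crank until every vial has come out into the tray, then stand the cup fully upright again. Then, with the clamp still open, lay each vial on its side in a V-groove of its own, so that it settles true in the groove about midway along it, and when all of them are in, swing the clamp rod fully down across them. Leave the tape, the box and the forceps alone.

Things in the scene. Friction and masses are not known exactly. Their poses are not given: they have to be found in the camera images.
- vial_a_centre (a point): A sample vial with a screw cap, about a cylinder 23 mm in diameter and 52 mm long, smooth flat ends, 20 g; this point is its centre, z runs along its length from foot to cap. Starts standing in the cup; three or four of the vials vial_a..vial_d are present.
- vial_b_centre (a point): A sample vial with a screw cap, about a cylinder 23 mm in diameter and 52 mm long, smooth flat ends, 20 g; this point is its centre, z runs along its length from foot to cap. Starts standing in the cup; three or four of the vials vial_a..vial_d are present.
- vial_c_centre (a point): A sample vial with a screw cap, about a cylinder 23 mm in diameter and 52 mm long, smooth flat ends, 20 g; this point is its centre, z runs along its length from foot to cap. Starts standing in the cup; three or four of the vials vial_a..vial_d are present.
- vial_d_centre (a point): A sample vial with a screw cap, about a cylinder 23 mm in diameter and 52 mm long, smooth flat ends, 20 g; this point is its centre, z runs along its length from foot to cap. Starts standing in the cup; three or four of the vials vial_a..vial_d are present.
- vial_a: The same vial; its origin is the centre of its foot, z along its length to the cap.
- vial_b: The same vial; its origin is the centre of its foot, z along its length to the cap.
- vial_c: The same vial; its origin is the centre of its foot, z along its length to the cap.
- vial_d: The same vial; its origin is the centre of its foot, z along its length to the cap.
- rinse_station: Grey drip tray with a tipping steel cup, fixed to the bench. Origin on the bench under the cup's pivot axis; -x is the pouring direction, z up. A splash wall 40 mm high stands at x = -4 mm between tray and cup, with 68 mm high cheeks (30 mm long in x, 8 mm thick) at y = +-48 mm that carry the pivot; the cup hangs at x = 3 to 77 mm.
- tray_middle (a point): Middle of the tray's flat floor, 4 mm above the bench; axes as the station's. The floor reaches +-81 mm in x and +-99 mm in y from here; a lip 6 mm wide, its top 6 mm above the floor, runs round three sides, the splash wall is on the fourth (+x).
- cup (a joint): Angle of the cup about its pivot: 0 = upright (mouth up, resting on its stop), grows as the mouth tips over to the station's -x side; 1.57 = cup lying level, stop at 2.35 (mouth well down over the tray). Stiff hinge (0.1 N m): the cup stays where it is left.
- cup_middle (a point): Middle of the cup's inside (moves with it). The cup is round and open, inside about 62 to 68 mm across and 62 mm deep, rim 72 mm above the bench when upright. Mind a tall burette stand on the side bench to the left (world x 0.18 to 0.34, y 0.30 to 0.48, top 0.66 m above the bench).
- crank_grip (a point): Where to hold the crank that turns the cup: middle of a round steel pin 10 mm thick, along the station's y from -65 to -112 mm, 65 mm from the axis. With the cup at angle a it lies at x = 65 cos a, y = -90, z = 56 + 65 sin a mm in the station's frame: behind the axis when upright, above it when level. It may turn between the fingers.
- v_block: Steel V-block fixed to the bench, 40 mm (x) by 192 mm (y); four V-grooves 48 mm apart run along x right through. Flanks at 45 degrees, bottom of the V 18 mm and top of the block 30 mm above the bench, V 24 mm wide at the top. A vial laid midway overhangs 6 mm at each end. Low dark feet and 57 mm hinge posts stand at both y ends. Origin on the bench under its centre, z up.
- clamp (a joint): Angle of the clamp: 0 = closed, the rod lying across the tops of the vials; grows as it swings up and over to the block's +x side; starts laid back at 1.95 to 2.3, stop at 2.4. Stiff hinge (0.1 N m): stays where it is left. Closed on its stop the rod clears a seated vial by 1 mm. A fixed red basin, rim 88 mm high, stands beyond the laid-back rod.
- clamp_rod (a point): Middle of the clamp's round rod, 9 mm in diameter, along the block's y, 224 mm long, free to take hold of anywhere along it; at 40 mm from the hinge axis, which runs along y at x = 40, z = 51 mm. With the clamp at angle a it lies at x = 40 - 40 cos a, z = 51 + 40 sin a mm in the block's frame. The rod may turn between the fingers.
- label_tape: Bystander: roll of label tape, 68 mm across, 19 mm high, lying on the bench. Leave it alone.
- disc_box: Bystander: small card box, 70 x 70 x 32 mm. Leave it alone.
- forceps: Bystander: steel forceps lying on the bench, 129 mm long, 9 mm high. Leave them alone.
- groove_0 (a point): Where the centre of a vial lies when seated mid-way in this V-groove (34 mm above the bench): x runs along the groove, z up. Any vial may go in any groove, one in each.
- groove_1 (a point): Where the centre of a vial lies when seated mid-way in this V-groove (34 mm above the bench): x runs along the groove, z up. Any vial may go in any groove, one in each.
- groove_2 (a point): Where the centre of a vial lies when seated mid-way in this V-groove (34 mm above the bench): x runs along the groove, z up. Any vial may go in any groove, one in each.
- groove_3 (a point): Where the centre of a vial lies when seated mid-way in this V-groove (34 mm above the bench): x runs along the groove, z up. Any vial may go in any groove, one in each.

How it is judged:
By the outcome, as a careful person would: the job done as asked, in the order asked, and still so for the second after the job is handed in, with the robot touching nothing.
Of vial_a, vial_b, vial_c, vial_d only 3 to 4 are there at a start; the rules pass over those that are not, and their reading is None.
At some moment in a run one of vial_a, vial_b, vial_c, vial_d may be knocked a few centimetres aside while the robot is not near it.
Once in a run the grip may slacken for a moment while it holds something.
It also fails if it takes over 210 s, if anything falls off the work surface, if the arm or the gripper's body presses on something with over 40 N, if the wrist force passes 120 N, or if a joint passes its speed limit or range.

## Working session

There is one attempt and no reset: what is moved stays moved. The work goes in short steps, Python scripts to look and compute and a tool call to move; the robot and the scene stay as the last step left them, time stands still between calls to the robot, and variables do not carry over. Pictures are saved under pics/ and viewed, at most 14 in all, crops included, and the job is handed in when it is done.

Besides the shell and the picture viewer there is one more tool, called after ">>>" as name(argument=value, ...), one argument or row to a line, values as JSON. move_arm: Moves the arm, as the interface text tells. Scaled input: -1 to 1 covers 80 cm each way for a shift and 120 degrees each way for a turn. Its arguments: {"type":"object","properties":{"deltas":{"type":"array","items":{"type":"array","items":{"type":"array","items":{"type":"number","minimum":-1,"maximum":1}}}},"squeeze":{"type":"number"}},"required":["deltas"]}

```bash
mkdir -p pics; ls
python3 - <<'E'
from rig import manip
import cv2
print(manip.get_state())
for n in("scene","top"):
    cv2.imwrite(f"pics/{n}0.png",cv2.resize(manip.get_image(n)[...,::-1],(800,600),interpolation=cv2.INTER_CUBIC))
    print(manip.camera_params(n))
E
```

```text
pics
{'clock': 0.0, 'qpos': array([ 1.15095165e+00,  2.76602174e-01,  1.50612356e+00,  2.44272783e-05,
        1.36069431e+00, -1.20990273e-01]), 'qd': array([-0.00014508,  0.00064316,  0.0008164 , -0.00023416, -0.00021828,
       -0.00128638]), 'effort': array([-9.20242819e-04, -4.16778266e+01, -2.45801675e+01,  8.90603746e-05,
        1.09728271e-02,  5.66159727e-06]), 'position': array([0.16907871, 0.5490503 , 0.23843941]), 'ee_rot': array([-2.55587723e-04,  1.48874208e-01,  9.88855720e-01, -8.77301323e-04]), 'contact_force': array([ 0.41149085,  0.37223321, -0.61706868]), 'moment': array([0.00442005, 0.08236369, 0.00089864]), 'gripper_force': 0.0, 'width': 0.08539314079716777}
{'fx': 527.8606204254961, 'fy': 527.8606204254961, 'cx': 283.9573139969085, 'cy': 206.57233475316465, 'dist': array([-0.1052898,  0.       ,  0.       ,  0.       ,  0.       ]), 'R': array([[ 0.76722066, -0.64106528,  0.02019315],
       [-0.32860692, -0.4199214 , -0.8459808 ],
       [ 0.55080845,  0.64241834, -0.53283087]]), 't': array([-0.4580646 ,  0.27585923,  0.7324868 ])}
{'fx': 452.94513034957737, 'fy': 452.94513034957737, 'cx': 277.8727576787741, 'cy': 205.4746810518394, 'dist': array([0.04952889, 0.        , 0.        , 0.        , 0.        ]), 'R': array([[-0.00522548, -0.99983184, -0.01757809],
       [-0.99751383,  0.00644712, -0.07017538],
       [ 0.07027691,  0.01716768, -0.99737978]]), 't': array([0.05943934, 0.62808423, 0.98808473])}
```

View pics/scene0.png

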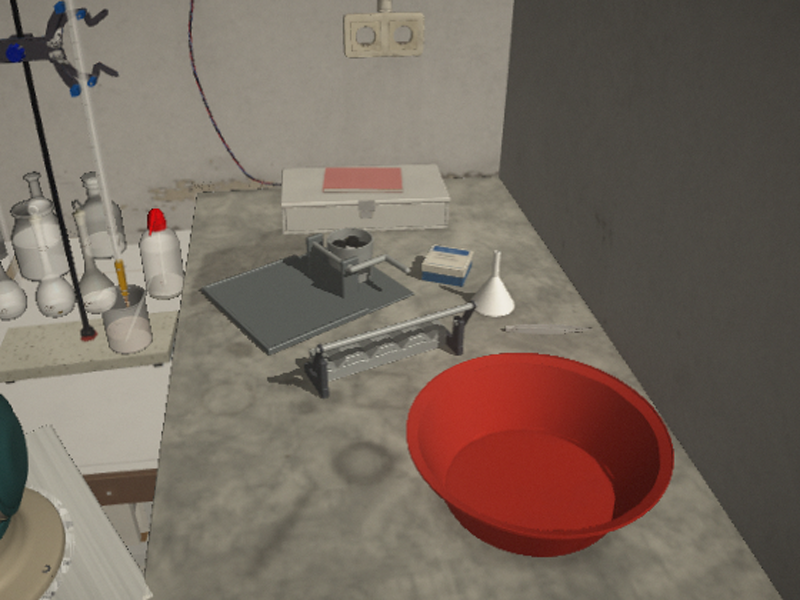

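View pics/top0.png

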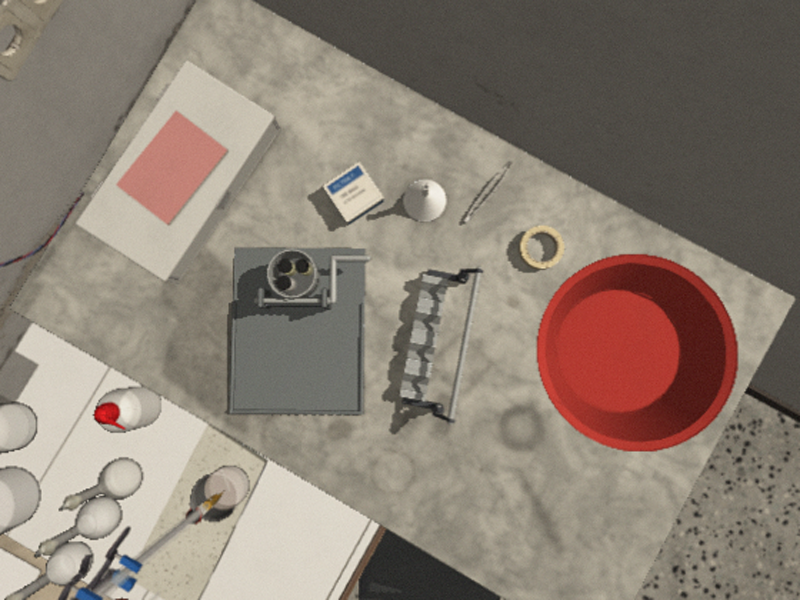

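Scene: station in the top view around (300,330), cup (292,275) with three dark caps showing, crank to the right (348,258); V-block around (425,340), with the rod laid back to the right.

```bash
cat > h.py <<'E'
import numpy as np, cv2
from rig import manip
def cam(n):
    c=manip.camera_params(n); K=np.array([[c['fx'],0,c['cx']],[0,c['fy'],c['cy']],[0,0,1]]); return K,c['dist'],c['R'],c['t']
def ray(n,uv,z):
    K,d,R,t=cam(n); p=cv2.undistortPoints(np.array([[uv]],float),K,d)[0,0]
    D=R.T@np.array([p[0],p[1],1]); C=-R.T@t
    return C+D*(z-C[2])/D[2]
def proj(n,X):
    K,d,R,t=cam(n); return cv2.projectPoints(np.array(X,float).reshape(-1,3),cv2.Rodrigues(R)[0],t,K,d)[0][:,0]
def crop(img,x0,y0,w,h,s,f):
    c=cv2.resize(np.ascontiguousarray(img[y0:y0+h,x0:x0+w,::-1]),None,fx=s,fy=s,interpolation=cv2.INTER_CUBIC); 
    for i in range(0,w,10): cv2.putText(c,str(x0+i),(i*s,8),0,.3,(0,255,255)); cv2.line(c,(i*s,10),(i*s,14),(0,255,255))
    for i in range(0,h,10): cv2.putText(c,str(y0+i),(0,i*s+4),0,.3,(0,255,255))
    cv2.imwrite('pics/'+f,c)
E
python3 - <<'E'
from h import *
crop(manip.get_image("top"),155,165,190,135,4,'c1.png')
E
```

```text
(no output)
```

View pics/c1.png

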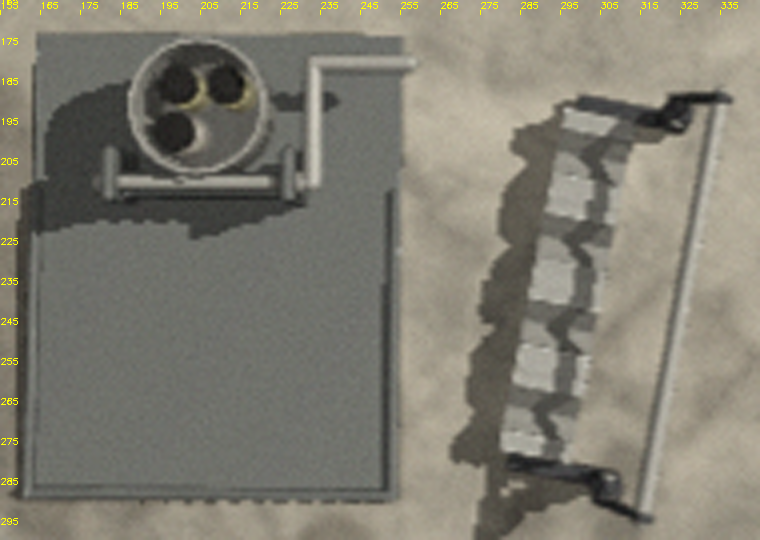

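The crop shows lands with left-edge centres at (551,198), (534,282) and (517,366), the rod from (720,95) to (645,518), the axle from (115,183) to (300,183), the pin end at (413,62), and the tray's front corners at (20,498) and (397,498), all in crop pixels. Next I fit poses.

```bash
cat > fit.py <<'E'
from h import *
from scipy.optimize import least_squares
P=lambda x,y:(155+x/4,165+y/4)
def W(p,X):
    c,s=np.cos(p[2]),np.sin(p[2]); X=np.array(X,float); return np.c_[p[0]+c*X[:,0]-s*X[:,1],p[1]+s*X[:,0]+c*X[:,1],X[:,2]]
px=np.array([P(551,198),P(534,282),P(517,366),P(720,95),P(645,518)])
def fb(q):
    a=q[3]; r=[40-40*np.cos(a),51+40*np.sin(a)]
    return (proj("top",W(q,np.array([[-20,48,30],[-20,0,30],[-20,-48,30],[r[0],112,r[1]],[r[0],-112,r[1]]])/1e3))-px).ravel()
b=least_squares(fb,[.5,-.05,-1.74,2.1]); print('block',b.x,b.fun.round(1))
ps=np.array([P(315,62),P(413,62),P(128,120),P(270,120),P(20,498),P(397,498)])
def fs(q):
    r=proj("top",W(q,np.array([[65,-64,56],[65,-112,56],[40,37,72],[40,-37,72],[q[3]*1e3-87,105,10],[q[3]*1e3-87,-105,10]])/1e3))-ps
    return r.ravel()
s=least_squares(fs,[.6,.1,0,-.09]); print('stn',s.x,s.fun.round(1))
if __name__=="__main__":
    print('pin',W(s.x,[[.065,-.09,.056]]),'tray',W(s.x,[[s.x[3],0,.004]]))
    print('grooves',W(b.x,[[0,y/1e3,.034] for y in(-72,-24,24,72)]).round(4).tolist())
    a=b.x[3]; rod=W(b.x,[[.04-.04*np.cos(a),0,.051+.04*np.sin(a)]]); print('rod',rod)
    q=manip.get_state(); print(q['position'],q['ee_rot'],q['qpos'])
E
python3 fit.py
```

```text
block [ 0.55870418  0.01278524 -1.75622442  2.02666889] [-0.3 -0.8  0.1 -0.4  0.4  0.1 -0.2 -0.   0.   1.1]
stn [ 0.612171    0.21224842 -0.004507   -0.08259935] [ 1.2  1.9 -1.2  1.8 -0.4 -1.8 -1.1 -1.8  0.8  0.1  0.7 -0.1]
pin [[0.67676471 0.12195639 0.056     ]] tray [[0.52957248 0.2126207  0.004     ]]
grooves [[0.4879, 0.0261, 0.034], [0.5351, 0.0172, 0.034], [0.5823, 0.0084, 0.034], [0.6295, -0.0005, 0.034]]
rod [[ 0.54808281 -0.04383702  0.08691509]]
[0.16909219 0.54916881 0.23862825] [-1.83310567e-04  1.48814170e-01  9.88864921e-01 -6.90299931e-04] [ 1.15103937e+00  2.76464179e-01  1.50584718e+00 -1.58123945e-05
  1.36070967e+00 -1.21015613e-01]
```

```bash
sed -i 's/P(128,120),P(270,120)/P(128,105),P(270,105)/' fit.py
cat >> h.py <<'E'
from scipy.spatial.transform import Rotation as Ro
def pose():
    s=manip.get_state(); w,x,y,z=s['ee_rot']; R=Ro.from_quat([x,y,z,w]).as_matrix(); return np.array(s['position']),R
def yaw(): R=pose()[1]; return np.arctan2(R[1,1],R[0,1])
def plan(wps,step=.045,base=None):
    """wps: (x,y,z,yaw of tool y axis,grip); prints rows from the present pose"""
    p,R=pose() if base is None else base; y0=np.arctan2(R[1,1],R[0,1]); cur=p; cy=0.
    for x,y,z,yw,g in wps:
        X=np.array([x,y,z]); t=0. if yw is None else -((yw-y0+np.pi/2)%np.pi-np.pi/2)
        n=max(1,int(np.ceil(max(np.linalg.norm(X-cur)/step,abs(t-cy)/.148))))
        for k in range(1,n+1):
            d=R.T@(cur+(X-cur)*k/n-p)/.8; print([round(float(v),4) for v in d]+[round((cy+(t-cy)*k/n)/np.radians(120),3),g])
        print('-'); cur=X; cy=t
E
python3 fit.py
python3 - <<'E'
from h import *
print([ray("top",(u*.7,v*.7),z).round(3).tolist() for u,v,z in[(348,222,.03),(325,195,.03),(383,200,.03),(425,200,.03)]])
plan([(.05,.53,.32,None,-1),(.05,.25,.32,None,-1)],.04)
E
```

```text
block [ 0.55870418  0.01278524 -1.75622442  2.02666889] [-0.3 -0.8  0.1 -0.4  0.4  0.1 -0.2 -0.   0.   1.1]
stn [ 0.61656731  0.2121108  -0.0117175  -0.08698828] [ 1.5  0.1 -0.9  0.2 -0.1 -0.2 -0.9 -0.   0.3 -0.3  0.2  0.3]
pin [[0.6805083  0.12135536 0.056     ]] tray [[0.529585   0.21313006 0.004     ]]
grooves [[0.4879, 0.0261, 0.034], [0.5351, 0.0172, 0.034], [0.5823, 0.0084, 0.034], [0.6295, -0.0005, 0.034]]
rod [[ 0.54808281 -0.04383702  0.08691509]]
[0.16909219 0.54916881 0.23862825] [-1.83310567e-04  1.48814170e-01  9.88864921e-01 -6.90299931e-04] [ 1.15103937e+00  2.76464179e-01  1.50584718e+00 -1.58123945e-05
  1.36070967e+00 -1.21015613e-01]
[[0.741, 0.132, 0.03], [0.783, 0.168, 0.03], [0.775, 0.077, 0.03], [0.774, 0.011, 0.03]]
[0.0338, -0.0167, -0.0254, np.float64(0.0), -1]
[0.0676, -0.0334, -0.0508, np.float64(0.0), -1]
[0.1014, -0.0501, -0.0762, np.float64(0.0), -1]
[0.1352, -0.0669, -0.1016, np.float64(0.0), -1]
-
[0.1224, -0.1087, -0.1015, np.float64(0.0), -1]
[0.1095, -0.1505, -0.1015, np.float64(0.0), -1]
[0.0966, -0.1923, -0.1014, np.float64(0.0), -1]
[0.0837, -0.2341, -0.1014, np.float64(0.0), -1]
[0.0709, -0.2759, -0.1013, np.float64(0.0), -1]
[0.058, -0.3177, -0.1013, np.float64(0.0), -1]
[0.0451, -0.3595, -0.1012, np.float64(0.0), -1]
[0.0322, -0.4014, -0.1011, np.float64(0.0), -1]
-
```

>>> move_arm(
  deltas=[
    [[0.034, -0.017, -0.025, 0, 0], [0.068, -0.033, -0.051, 0, 0], [0.101, -0.05, -0.076, 0, 0], [0.135, -0.067, -0.1, 0, 0], [0.122, -0.109, -0.1, 0, 0], [0.11, -0.15, -0.1, 0, 0], [0.097, -0.192, -0.1, 0, 0], [0.084, -0.234, -0.1, 0, 0], [0.071, -0.276, -0.1, 0, 0], [0.058, -0.318, -0.1, 0, 0], [0.045, -0.36, -0.1, 0, 0], [0.032, -0.4, -0.1, 0, 0]],
  ],
)

```text
clock: 1.35
position: [0.0502, 0.2495, 0.319]
ee_rot: [0.0, 0.148, 0.989, -0.0]
contact_force: [0.3, -0.4, 0.2]
width: 0.0432
gripper_force: 0.0
```

Run:
```python
from h import *
print(pose()[0],yaw(),manip.get_state()['width'],manip.get_state()['qpos'])
plan([(.13,.215,.32,.9,-0),(.20,.15,.31,.7,0),(.26,.09,.29,.3,0),(.4,.11,.25,0.05,0),(.6,.12,.25,-.012,0)],.045)
```

```text
[0.05020107 0.24946647 0.31899044] 1.2728068816425968 0.04319008214348019 [ 1.09648547e+00 -2.82059603e-01  1.86646858e+00 -3.41015214e-04
  1.55750965e+00 -1.76316876e-01]
[-0.036, -0.004, -0.0004, np.float64(0.059), 0]
[-0.072, -0.0079, -0.0008, np.float64(0.119), 0]
[-0.108, -0.0119, -0.0012, np.float64(0.178), 0]
-
[-0.1438, -0.0292, 0.003, np.float64(0.21), 0]
[-0.1797, -0.0465, 0.0071, np.float64(0.242), 0]
[-0.2155, -0.0639, 0.0113, np.float64(0.273), 0]
-
[-0.2467, -0.0804, 0.0197, np.float64(0.337), 0]
[-0.278, -0.097, 0.028, np.float64(0.401), 0]
[-0.3092, -0.1135, 0.0364, np.float64(0.464), 0]
-
[-0.3492, -0.0947, 0.0489, np.float64(0.494), 0]
[-0.3892, -0.0759, 0.0614, np.float64(0.524), 0]
[-0.4292, -0.0571, 0.0739, np.float64(0.554), 0]
[-0.4691, -0.0382, 0.0864, np.float64(0.584), 0]
-
[-0.5162, -0.0212, 0.0864, np.float64(0.59), 0]
[-0.5633, -0.0041, 0.0864, np.float64(0.596), 0]
[-0.6103, 0.013, 0.0864, np.float64(0.602), 0]
[-0.6574, 0.03, 0.0864, np.float64(0.608), 0]
[-0.7045, 0.0471, 0.0864, np.float64(0.613), 0]
-
```

>>> move_arm(
  deltas=[
    [[-0.036, -0.004, 0, 0.059, 0], [-0.072, -0.008, 0, 0.119, 0], [-0.108, -0.012, 0, 0.178, 0], [-0.144, -0.029, 0.003, 0.21, 0], [-0.18, -0.046, 0.007, 0.242, 0], [-0.215, -0.064, 0.011, 0.273, 0], [-0.247, -0.08, 0.02, 0.337, 0], [-0.278, -0.097, 0.028, 0.4, 0], [-0.309, -0.113, 0.036, 0.46, 0], [-0.349, -0.095, 0.049, 0.49, 0], [-0.389, -0.076, 0.061, 0.524, 0], [-0.429, -0.057, 0.074, 0.554, 0]],
  ],
)

```text
clock: 2.55
position: [0.3664, 0.1063, 0.2597]
ee_rot: [0.0, 0.668, 0.744, 0.0]
contact_force: [-0.6, -0.1, 0.9]
width: 0.0425
gripper_force: 0.0
```

Run:
```python
from h import *
print(pose()[0],yaw())
plan([(.5,.12,.25,-.012,0),(.6805,.1195,.2,-.012,0),(.6805,.1195,.1,-.012,0)],.048)
```

```text
[0.36639969 0.10633767 0.25965363] 0.10761095113915334
[-0.0003, 0.056, 0.004, np.float64(0.019), 0]
[-0.0006, 0.1119, 0.0081, np.float64(0.038), 0]
[-0.001, 0.1679, 0.0121, np.float64(0.057), 0]
-
[-0.0072, 0.2239, 0.0278, np.float64(0.057), 0]
[-0.0134, 0.28, 0.0434, np.float64(0.057), 0]
[-0.0196, 0.336, 0.0591, np.float64(0.057), 0]
[-0.0258, 0.3921, 0.0747, np.float64(0.057), 0]
-
[-0.0258, 0.3921, 0.1164, np.float64(0.057), 0]
[-0.0258, 0.3921, 0.158, np.float64(0.057), 0]
[-0.0258, 0.392, 0.1997, np.float64(0.057), 0]
-
```

>>> move_arm(
  deltas=[
    [[0, 0.056, 0.004, 0.019, 0], [0, 0.112, 0.008, 0.038, 0], [-0.001, 0.168, 0.012, 0.057, 0], [-0.007, 0.224, 0.028, 0.057, 0], [-0.013, 0.28, 0.043, 0.057, 0], [-0.02, 0.336, 0.059, 0.057, 0], [-0.026, 0.392, 0.075, 0.057, 0], [-0.026, 0.392, 0.116, 0.057, 0], [-0.026, 0.392, 0.158, 0.057, 0], [-0.026, 0.392, 0.2, 0.057, 0], [-0.026, 0.392, 0.2, 0.057, 0]],
  ],
)

```text
clock: 3.65
position: [0.6751, 0.1206, 0.0941]
ee_rot: [-0.004, 0.71, 0.704, -0.005]
contact_force: [-0.7, 0.8, -0.2]
width: 0.043
gripper_force: 0.0
```

Run:
```python
from h import *
print(pose()[0],yaw())
crop(manip.get_image("scene"),180,100,160,120,5,'c2.png')
```

```text
[0.67507828 0.12056917 0.0940787 ] -0.007809500301060081
```

View pics/c2.png

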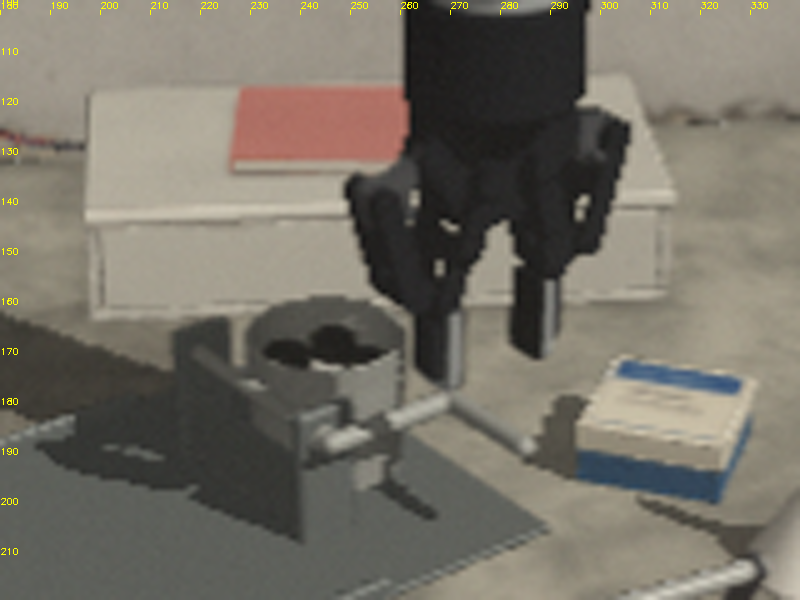

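The fingers are above the crank. The pin runs from scene px (270,180) to (286,190), left finger tip about (268,176), right finger tip about (288,171).

Run:
```python
from h import *
print(pose()[0],yaw())
print([ray("scene",p,.058).round(4).tolist() for p in[(270,180.5),(286,190)]])
plan([(.6805,.1205,.045,-.012,0)],.03)
```

```text
[0.6771491  0.12079324 0.09727925] -0.007676629642523431
[[0.6781, 0.1471, 0.058], [0.6793, 0.0934, 0.058]]
[-0.0002, 0.0023, 0.0327, np.float64(0.001), 0]
[-0.0003, 0.0046, 0.0653, np.float64(0.002), 0]
-
```

>>> move_arm(
  deltas=[
    [[0, -0.001, 0.03, 0, 0], [0, -0.001, 0.05, 0, 0], [0, -0.001, 0.069, 0, 0], [0, -0.001, 0.069, 0, 0], [0, -0.001, 0.069, 0, 0.9], [0, -0.001, 0.069, 0, 1], [0, -0.001, 0.069, 0, 1], [0, -0.001, 0.069, 0, 1], [0, -0.001, 0.069, 0, 1], [0, -0.001, 0.069, 0, 1]],
  ],
  squeeze=40,
)

```text
clock: 4.7
position: [0.6804, 0.121, 0.0465]
ee_rot: [0.002, 0.71, 0.704, 0.002]
contact_force: [3.9, 0.5, 6.0]
width: 0.0084
gripper_force: 39.4
```

Run:
```python
from h import *
p=pose()[0];print(p,yaw(),manip.get_state()['contact_force'])
```

```text
[0.68035451 0.12102518 0.04652441] -0.007918531799221237 [3.88706365 0.46433313 6.03733128]
```

>>> move_arm(
  deltas=[
    [[0, -0.0016, -0.016, 0, 1], [0, -0.0064, -0.0316, 0, 1], [0, -0.0142, -0.0459, 0, 1], [0, -0.0246, -0.0583, 0, 1], [0, -0.0373, -0.0684, 0, 1], [0, -0.0443, -0.0724, 0, 1], [0, -0.0518, -0.0757, 0, 1], [0, -0.0595, -0.0783, 0, 1], [0, -0.0674, -0.08, 0, 1], [0, -0.0755, -0.081, 0, 1], [0, -0.0755, -0.081, 0, 1]],
  ],
)

```text
clock: 5.8
position: [0.6245, 0.1218, 0.1155]
ee_rot: [0.006, 0.71, 0.704, 0.007]
contact_force: [6.3, 0.7, 17.4]
width: 0.0082
gripper_force: 41.1
```

Run:
```python
from h import *
p=pose()[0];print(p,yaw(),manip.get_state()['contact_force'])
crop(manip.get_image("scene"),140,120,150,120,5,'c3.png')
```

```text
[0.62445532 0.12175068 0.11550598] -0.007749627914465602 [ 6.26281317  0.67069656 17.37099268]
```

View pics/c3.png

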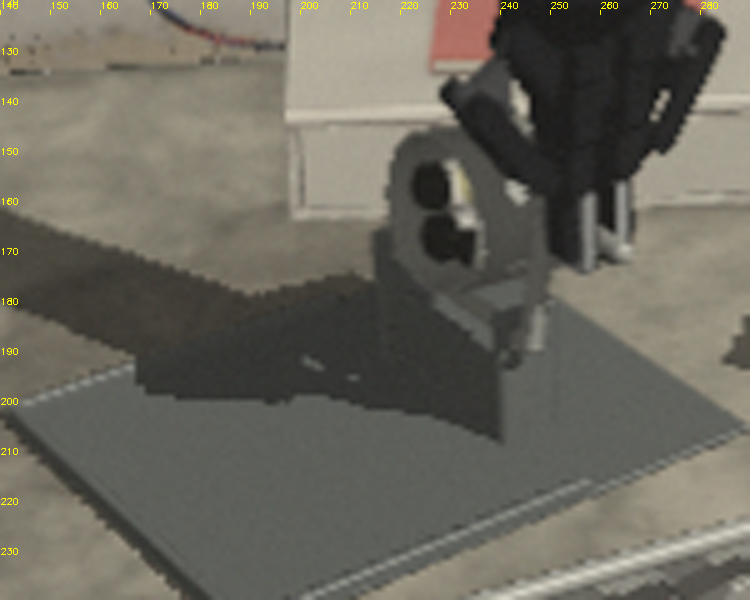

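The cup is nearly level, with the vials still inside. Pouring on.

>>> move_arm(
  deltas=[
    [[0, -0.008, 0, 0, 1], [0, -0.012, 0, 0, 1], [0, -0.016, 0.0005, 0, 1], [0, -0.02, 0.001, 0, 1], [0, -0.024, 0.002, 0, 1], [0, -0.028, 0.003, 0, 1], [0, -0.032, 0.004, 0, 1], [0, -0.036, 0.0055, 0, 1], [0, -0.04, 0.007, 0, 1], [0, -0.0433, 0.009, 0, 1], [0, -0.047, 0.011, 0, 1], [0, -0.047, 0.011, 0, 1]],
  ],
)

```text
clock: 7.05
position: [0.5796, 0.1224, 0.102]
ee_rot: [-0.0, 0.71, 0.704, 0.0]
contact_force: [-0.2, 1.3, 6.1]
width: 0.0081
gripper_force: 43.3
```

>>> move_arm(
  deltas=[
    [[0, -0.0034, 0.0022, 0, 1], [0, -0.0068, 0.0045, 0, 1], [0, -0.01, 0.007, 0, 1], [0, -0.013, 0.0095, 0, 1], [0, -0.013, 0.0095, 0, 1], [0, -0.013, 0.0095, 0, 1], [0, -0.013, 0.0095, 0, 1], [0, -0.013, 0.0095, 0, 1]],
  ],
)

```text
clock: 7.85
position: [0.5698, 0.1225, 0.0934]
ee_rot: [-0.001, 0.71, 0.704, 0.0]
contact_force: [0.8, 4.6, 4.2]
width: 0.0085
gripper_force: 43.8
```

Run:
```python
from h import *
p=pose()[0];print(p,yaw(),manip.get_state()['contact_force'])
crop(manip.get_image("scene"),130,130,160,120,5,'c4.png')
```

```text
[0.56983522 0.12248871 0.09336266] -0.008012666226232947 [0.78372105 4.61806937 4.19227641]
```

View pics/c4.png

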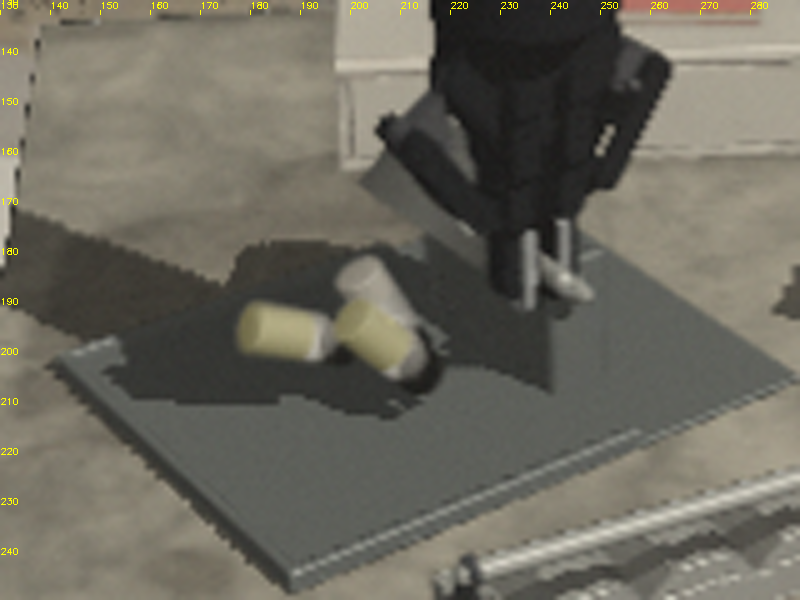

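Two vials lie on the tray at scene px (185,197) and (206,198). A third at (204,187) may still lean on the cup mouth, so I check from above.

Run:
```python
from h import *
crop(manip.get_image("top"),150,160,150,120,5,'c5.png')
```

```text
(no output)
```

View pics/c5.png

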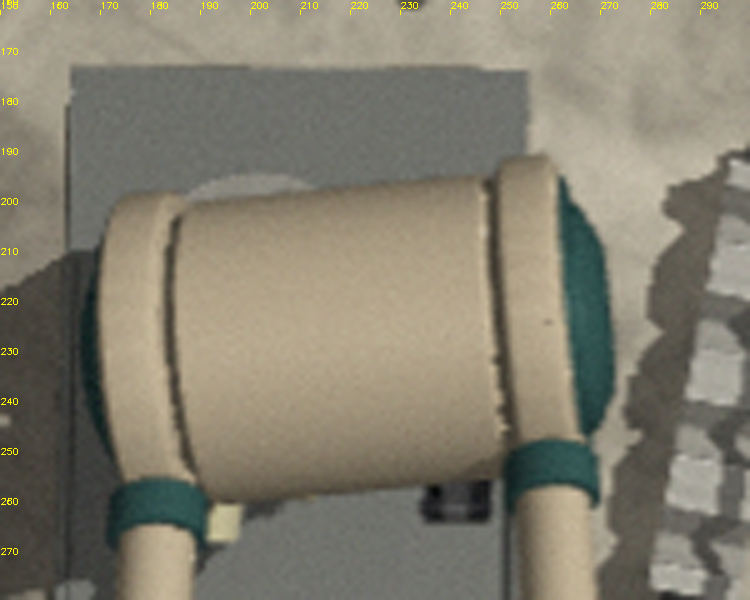

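Run:
```python
from fit import *
c,sn=np.cos(s.x[2]),np.sin(s.x[2])
for z in (.0155,.03,.045):
  for p in[(203,186),(212,194),(180,195),(195,198),(200,193),(212,203)]:
    X=ray("scene",p,z)[:2]-s.x[:2]; print(z,p,(np.array([[c,sn],[-sn,c]])@X*1e3).round(0))
```

```text
block [ 0.55870418  0.01278524 -1.75622442  2.02666889] [-0.3 -0.8  0.1 -0.4  0.4  0.1 -0.2 -0.   0.   1.1]
stn [ 0.61656731  0.2121108  -0.0117175  -0.08698828] [ 1.5  0.1 -0.9  0.2 -0.1 -0.2 -0.9 -0.   0.3 -0.3  0.2  0.3]
0.0155 (203, 186) [-32.  69.]
0.0155 (212, 194) [-35.  26.]
0.0155 (180, 195) [-95.  66.]
0.0155 (195, 198) [-74.  34.]
0.0155 (200, 193) [-54.  46.]
0.0155 (212, 203) [-56.  -7.]
0.03 (203, 186) [-44.  47.]
0.03 (212, 194) [-47.   5.]
0.03 (180, 195) [-106.   44.]
0.03 (195, 198) [-86.  13.]
0.03 (200, 193) [-66.  25.]
0.03 (212, 203) [-68. -27.]
0.045 (203, 186) [-57.  24.]
0.045 (212, 194) [-60. -17.]
0.045 (180, 195) [-117.   21.]
0.045 (195, 198) [-98.  -9.]
0.045 (200, 193) [-78.   2.]
0.045 (212, 203) [-80. -48.]
```

All three lie on the tray floor (lengths of 43 to 53 mm fit lying vials). Turning the cup back.

>>> move_arm(
  deltas=[
    [[0, 0.0065, -0.005, 0, 1], [0, 0.0135, -0.0095, 0, 1], [0, 0.0205, -0.013, 0, 1], [0, 0.0358, -0.0186, 0, 1], [0, 0.0519, -0.0207, 0, 1], [0, 0.0681, -0.0195, 0, 1], [0, 0.0837, -0.0152, 0, 1], [0, 0.0982, -0.0078, 0, 1], [0, 0.1109, 0.0023, 0, 1], [0, 0.1213, 0.0147, 0, 1], [0, 0.1291, 0.029, 0, 1], [0, 0.1339, 0.0444, 0, 1]],
  ],
)

```text
clock: 9.15
position: [0.6778, 0.121, 0.057]
ee_rot: [0.0, 0.71, 0.704, 0.0]
contact_force: [2.0, 4.2, 3.9]
width: 0.0085
gripper_force: 46.6
```

>>> move_arm(
  deltas=[
    [[0, 0.001, 0.01, 0, 1], [0, 0.0016, 0.018, 0, 1], [0, 0.0016, 0.022, 0, 1], [0, 0.0016, 0.024, 0, 1], [0, 0.0016, 0.024, 0, 1]],
  ],
)

```text
clock: 9.65
position: [0.6803, 0.1209, 0.0379]
ee_rot: [0.001, 0.71, 0.704, 0.001]
contact_force: [5.6, 3.7, -0.6]
width: 0.0085
gripper_force: 47.9
```

>>> move_arm(
  deltas=[
    [[0, 0, 0, 0, 0.3], [0, 0, 0, 0, 0], [0, 0, 0, 0, 0], [0, 0, -0.04, 0, 0], [0, 0, -0.1, 0, 0], [0, 0, -0.15, 0, 0], [-0.02, -0.06, -0.2, 0, 0], [-0.1, -0.12, -0.2, 0, 0], [-0.15, -0.18, -0.2, 0, 0], [-0.2, -0.24, -0.2, 0, 0], [-0.25, -0.3, -0.2, 0, 0], [-0.27, -0.35, -0.2, 0, 0]],
  ],
)

```text
clock: 10.85
position: [0.4519, -0.0567, 0.1979]
ee_rot: [0.0, 0.71, 0.705, -0.001]
contact_force: [0.6, -0.6, 0.1]
width: 0.0428
gripper_force: 0.0
```

Run:
```python
from h import *
p=pose()[0];print(p,yaw(),manip.get_state()['contact_force'])
a=manip.get_image("top");b=manip.get_image("scene")
A=cv2.resize(a[160:300,150:350],(800,560),interpolation=2);B=b[140:240,140:300]
cv2.imwrite('pics/c6.png',A[...,::-1])
cv2.imwrite('pics/c7.png',cv2.resize(B,(800,500),interpolation=2)[...,::-1])
```

```text
[ 0.45185155 -0.05665224  0.19787342] -0.007310407563605986 [ 0.58928119 -0.62327923  0.11887837]
```

View pics/c6.png

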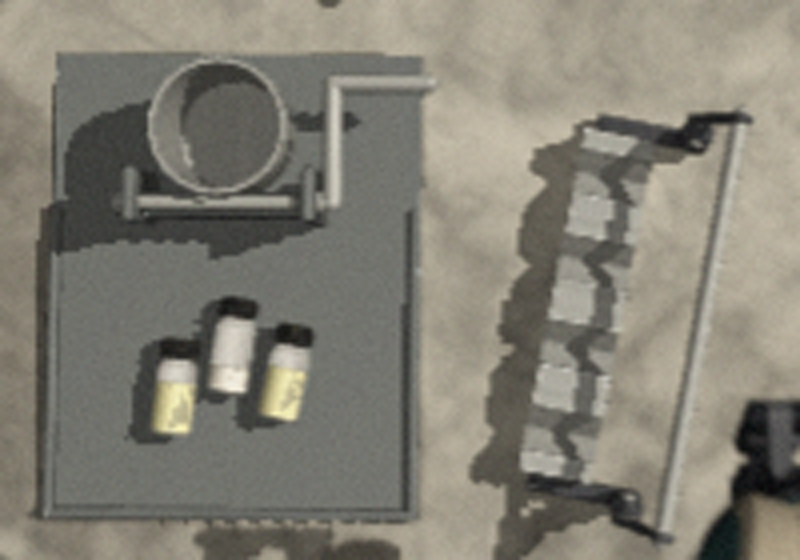

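View pics/c7.png

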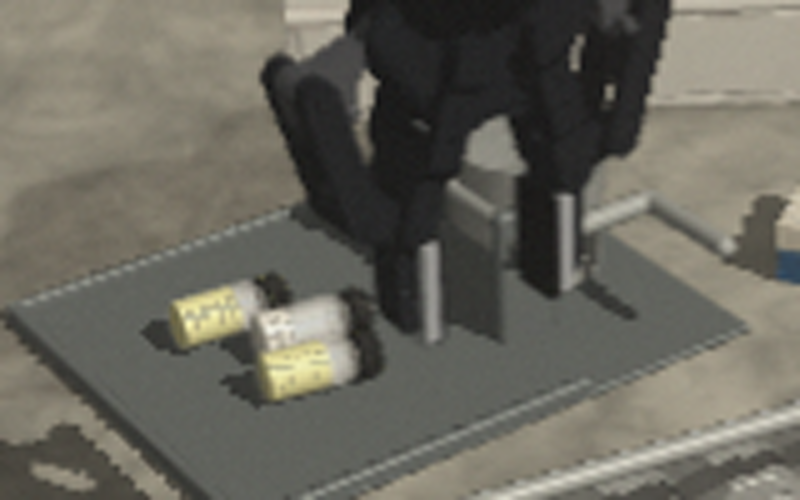

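The cup is upright and empty. All three vials lie roughly along x: A (172,432)-(178,343), B (228,392)-(238,299), C (281,418)-(295,326), each foot to cap in c6 pixels. The gaps are about 8 mm, so A first by its foot, then B by its cap, then C.

```bash
cat > v.py <<'E'
from h import *
def vials(img,s=4,x0=150,y0=160):
    """lying vials on the tray: foot, cap (world, axis height)"""
    hsv=cv2.cvtColor(img,cv2.COLOR_RGB2HSV); m=np.zeros(img.shape[:2],np.uint8); m[222:286,166:250]=1
    m&=(hsv[...,2]>145).astype(np.uint8)
    n,l,st,_=cv2.connectedComponentsWithStats(m)
    out=[]
    for i in range(1,n):
        if st[i,4]<60: continue
        q=np.argwhere(l==i)[:,::-1].astype(float); W=np.array([ray("top",p,.0155)[:2] for p in q])
        c=W.mean(0); u=np.linalg.svd(W-c,full_matrices=False)[2][0]
        # cap = dark pixels past the end
        e=(W-c)@u; d=[img[tuple(proj("top",[*(c+u*k),.0155])[0][::-1].round().astype(int))].mean() for k in(e.max()+.006,e.min()-.006)]
        if d[0]>d[1]: u=-u; e=-e
        foot=c+u*e.min(); print('foot',foot.round(4),'ctr',(foot+u*.026).round(4),'dir',u.round(3),'yaw_u',round(float(np.arctan2(u[1],u[0])),3),'len',round(float(np.ptp(e)),3),'wid',round(float(np.ptp((W-c)@[-u[1],u[0]])),3),d)
E
python3 - <<'E'
from v import *
vials(manip.get_image("top"))
Q=lambda x,y:(150+x/4,160+y/4)
for n,f,c in(('A',(172,432),(178,343)),('B',(228,392),(238,299)),('C',(281,418),(295,326))):
    F,C=ray("top",Q(*f),.0155),ray("top",Q(*c),.0155); print(n,F.round(4),C.round(4),((F+C)/2).round(4),np.linalg.norm(F-C),np.arctan2(*(C-F)[1::-1]))
E
```

```text
foot [0.5143 0.2156] ctr [0.5401 0.2123] dir [ 0.992 -0.124] yaw_u -0.125 len 0.039 wid 0.021 [np.float64(98.33333333333333), np.float64(34.333333333333336)]
foot [0.4988 0.1863] ctr [0.5244 0.1819] dir [ 0.985 -0.17 ] yaw_u -0.171 len 0.04 wid 0.02 [np.float64(111.66666666666667), np.float64(37.0)]
foot [0.4907 0.2457] ctr [0.5166 0.2443] dir [ 0.999 -0.055] yaw_u -0.055 len 0.04 wid 0.02 [np.float64(111.66666666666667), np.float64(45.333333333333336)]
A [0.4906 0.2456 0.0155] [0.5399 0.2428 0.0155] [0.5152 0.2442 0.0155] 0.049376230383008625 -0.05792338750768791
B [0.5125 0.2146 0.0155] [0.5642 0.2094 0.0155] [0.5383 0.212  0.0155] 0.05196125601394004 -0.10085511890119657
C [0.4979 0.185  0.0155] [0.5489 0.1774 0.0155] [0.5234 0.1812 0.0155] 0.051556903745650355 -0.14753273291334273
```

Run:
```python
from h import *
print(pose()[0],yaw())
plan([(.49,.245,.17,1.516,0.15),(.4987,.2452,.07,1.516,.15),(.4987,.2452,.018,1.516,.15)],.048)
```

```text
[ 0.4507146  -0.05622387  0.19801041] -0.011176569089879197
[0.0343, 0.0041, 0.0032, np.float64(-0.066), 0.15]
[0.0686, 0.0082, 0.0063, np.float64(-0.133), 0.15]
[0.1028, 0.0123, 0.0095, np.float64(-0.199), 0.15]
[0.1371, 0.0164, 0.0127, np.float64(-0.265), 0.15]
[0.1714, 0.0204, 0.0158, np.float64(-0.331), 0.15]
[0.2057, 0.0245, 0.019, np.float64(-0.398), 0.15]
[0.24, 0.0286, 0.0222, np.float64(-0.464), 0.15]
[0.2742, 0.0327, 0.0253, np.float64(-0.53), 0.15]
[0.3085, 0.0368, 0.0285, np.float64(-0.597), 0.15]
[0.3428, 0.0409, 0.0317, np.float64(-0.663), 0.15]
[0.3771, 0.045, 0.0348, np.float64(-0.729), 0.15]
-
[0.3772, 0.0487, 0.0765, np.float64(-0.729), 0.15]
[0.3773, 0.0524, 0.1181, np.float64(-0.729), 0.15]
[0.3775, 0.0561, 0.1598, np.float64(-0.729), 0.15]
-
[0.3775, 0.0562, 0.1923, np.float64(-0.729), 0.15]
[0.3775, 0.0562, 0.2248, np.float64(-0.729), 0.15]
-
```

>>> move_arm(
  deltas=[
    [[0.034, 0.004, 0, -0.066, 0.15], [0.069, 0.008, 0, -0.133, 0.15], [0.103, 0.012, 0, -0.2, 0.15], [0.137, 0.016, 0.01, -0.265, 0.15], [0.171, 0.02, 0.02, -0.33, 0.15], [0.206, 0.025, 0.03, -0.4, 0.15], [0.24, 0.029, 0.04, -0.464, 0.15], [0.274, 0.035, 0.06, -0.53, 0.15], [0.309, 0.04, 0.08, -0.597, 0.15], [0.343, 0.046, 0.11, -0.663, 0.15], [0.377, 0.054, 0.14, -0.729, 0.15], [0.377, 0.056, 0.16, -0.729, 0.15]],
  ],
)

```text
clock: 12.2
position: [0.5018, 0.2502, 0.0682]
ee_rot: [0.0, 0.023, 1.0, 0.001]
contact_force: [-0.3, -0.4, -0.3]
width: 0.0364
gripper_force: 0.0
```

>>> move_arm(
  deltas=[
    [[0, 0, 0, 0, 0.15], [0, 0, 0, 0, 0.15]],
  ],
)

```text
clock: 12.4
position: [0.501, 0.2466, 0.0698]
ee_rot: [-0.0, 0.026, 1.0, -0.0]
contact_force: [-0.3, 0.6, -0.1]
width: 0.0363
gripper_force: 0.0
```

Run:
```python
from h import *
print(pose()[0],yaw())
plan([(.4987,.2452,.018,1.516,.15)],.03)
```

```text
[0.50102274 0.24663603 0.06982367] 1.5197642123773014
[0.0014, -0.001, 0.0324, np.float64(0.001), 0.15]
[0.0028, -0.0019, 0.0648, np.float64(0.002), 0.15]
-
```

>>> move_arm(
  deltas=[
    [[0.001, -0.001, 0.025, 0, 0.15], [0.003, -0.002, 0.045, 0, 0.15], [0.003, -0.002, 0.06, 0, 0.15], [0.003, -0.002, 0.065, 0, 0.15], [0.003, -0.002, 0.065, 0, 0.15], [0.003, -0.002, 0.065, 0, 0.6], [0.003, -0.002, 0.065, 0, 1], [0.003, -0.002, 0.065, 0, 1], [0.003, -0.002, 0.065, 0, 1], [0.003, -0.002, 0.065, 0, 1]],
  ],
  squeeze=40,
)

```text
clock: 13.4
position: [0.4993, 0.2449, 0.0191]
ee_rot: [0.001, 0.026, 1.0, 0.0]
contact_force: [0.3, -0.9, 5.2]
width: 0.021
gripper_force: 39.6
```

Run:
```python
from fit import *
p,R=pose();print(p,yaw(),manip.get_state()['contact_force'])
g=W(b.x,[[-.018,-.072,.034]])[0]; print(g)
plan([(.497,.243,.12,None,1),(.47,.12,.14,.5,1),(g[0],g[1],.13,-.185,1),(g[0],g[1],.07,-.185,1)],.045)
```

```text
block [ 0.55870418  0.01278524 -1.75622442  2.02666889] [-0.3 -0.8  0.1 -0.4  0.4  0.1 -0.2 -0.   0.   1.1]
stn [ 0.61656731  0.2121108  -0.0117175  -0.08698828] [ 1.5  0.1 -0.9  0.2 -0.1 -0.2 -0.9 -0.   0.3 -0.3  0.2  0.3]
[0.4993474  0.24488755 0.0190695 ] 1.5191993521811786 [ 0.3168112  -0.91038315  5.22723638]
[0.49125706 0.04375112 0.034     ]
[0.0009, -0.0008, -0.0421, np.float64(0.0), 1]
[0.0017, -0.0016, -0.0841, np.float64(0.0), 1]
[0.0026, -0.0024, -0.1262, np.float64(0.0), 1]
-
[0.0062, -0.0246, -0.1298, np.float64(0.07), 1]
[0.0099, -0.0468, -0.1334, np.float64(0.139), 1]
[0.0136, -0.069, -0.137, np.float64(0.209), 1]
[0.0173, -0.0911, -0.1405, np.float64(0.278), 1]
[0.0209, -0.1133, -0.1441, np.float64(0.348), 1]
[0.0246, -0.1355, -0.1477, np.float64(0.417), 1]
[0.0283, -0.1577, -0.1513, np.float64(0.487), 1]
-
[0.0264, -0.1632, -0.1506, np.float64(0.418), 1]
[0.0246, -0.1687, -0.1499, np.float64(0.349), 1]
[0.0227, -0.1742, -0.1491, np.float64(0.28), 1]
[0.0209, -0.1798, -0.1484, np.float64(0.211), 1]
[0.019, -0.1853, -0.1477, np.float64(0.142), 1]
[0.0172, -0.1908, -0.1469, np.float64(0.073), 1]
[0.0153, -0.1963, -0.1462, np.float64(0.004), 1]
[0.0135, -0.2018, -0.1455, np.float64(-0.065), 1]
[0.0117, -0.2074, -0.1447, np.float64(-0.134), 1]
[0.0098, -0.2129, -0.144, np.float64(-0.203), 1]
[0.008, -0.2184, -0.1432, np.float64(-0.272), 1]
[0.0061, -0.2239, -0.1425, np.float64(-0.341), 1]
[0.0043, -0.2294, -0.1418, np.float64(-0.41), 1]
[0.0024, -0.235, -0.141, np.float64(-0.479), 1]
[0.0006, -0.2405, -0.1403, np.float64(-0.548), 1]
[-0.0013, -0.246, -0.1396, np.float64(-0.617), 1]
[-0.0031, -0.2515, -0.1388, np.float64(-0.686), 1]
-
[-0.0031, -0.2515, -0.1013, np.float64(-0.686), 1]
[-0.003, -0.2516, -0.0638, np.float64(-0.686), 1]
-
```

>>> move_arm(
  deltas=[
    [[0, 0, -0.042, 0, 1], [0.002, -0.002, -0.084, 0, 1], [0.003, -0.003, -0.126, 0.068, 1], [0.003, -0.025, -0.14, 0.136, 1], [0.003, -0.05, -0.14, 0.204, 1], [0.003, -0.075, -0.14, 0.272, 1], [0.003, -0.1, -0.14, 0.34, 1], [0.003, -0.125, -0.14, 0.408, 1], [0.003, -0.15, -0.14, 0.476, 1], [0, -0.175, -0.14, 0.544, 1], [-0.002, -0.2, -0.14, 0.612, 1], [-0.003, -0.225, -0.14, 0.68, 1]],
  ],
)

```text
clock: 14.6
position: [0.4913, 0.0641, 0.1299]
ee_rot: [-0.0, 0.675, 0.738, -0.0]
contact_force: [1.0, -0.0, -0.6]
width: 0.0214
gripper_force: 39.2
```

>>> move_arm(
  deltas=[
    [[0.014, 0.021, 0, 0.067, 1], [0.014, 0.021, 0, 0.134, 1], [0.014, 0.021, 0.03, 0.134, 1], [0.014, 0.021, 0.06, 0.134, 1], [0.014, 0.021, 0.06, 0.134, 1], [0.014, 0.021, 0.06, 0.134, 1]],
  ],
)

```text
clock: 15.2
position: [0.507, 0.0776, 0.082]
ee_rot: [-0.0, 0.77, 0.638, -0.0]
contact_force: [-0.4, -0.6, 0.6]
width: 0.0212
gripper_force: 39.3
```

Run:
```python
from fit import *
p,R=pose();print(p,yaw(),manip.get_state()['width'],manip.get_state()['qpos'])
g=W(b.x,[[-.018,-.072,.034]])[0]; print(g)
plan([(g[0],g[1],.0405,-.185,1)],.045)
crop(manip.get_image("scene"),180,190,160,100,5,'c8.png')
```

```text
block [ 0.55870418  0.01278524 -1.75622442  2.02666889] [-0.3 -0.8  0.1 -0.4  0.4  0.1 -0.2 -0.   0.   1.1]
stn [ 0.61656731  0.2121108  -0.0117175  -0.08698828] [ 1.5  0.1 -0.9  0.2 -0.1 -0.2 -0.9 -0.   0.3 -0.3  0.2  0.3]
[0.50698353 0.0775921  0.08204947] -0.1857031660774145 0.02122282120048039 [1.60323700e-02 3.26261655e-01 1.86746480e+00 1.87491931e-04
 9.49062729e-01 2.01626187e-01]
[0.49125706 0.04375112 0.034     ]
[-0.0226, -0.0057, 0.026, np.float64(-0.0), 1]
[-0.0452, -0.0114, 0.052, np.float64(-0.0), 1]
-
```

>>> move_arm(
  deltas=[
    [[-0.022, -0.006, 0, 0, 1], [-0.045, -0.0114, 0, 0, 1], [-0.045, -0.0114, 0.025, 0, 1], [-0.045, -0.0114, 0.025, 0, 1], [-0.045, -0.0114, 0.025, 0, 1]],
  ],
)

```text
clock: 15.75
position: [0.4923, 0.0439, 0.0631]
ee_rot: [0.0, 0.77, 0.638, 0.001]
contact_force: [-0.1, -0.6, -0.4]
width: 0.0212
gripper_force: 39.3
```

Run:
```python
from fit import *
p,R=pose();print(p,yaw())
g=W(b.x,[[-.018,-.072,.034]])[0]; print(g)
plan([(g[0],g[1],.0405,-.185,1)],.045)
crop(manip.get_image("scene"),180,190,160,100,5,'c8.png')
```

```text
block [ 0.55870418  0.01278524 -1.75622442  2.02666889] [-0.3 -0.8  0.1 -0.4  0.4  0.1 -0.2 -0.   0.   1.1]
stn [ 0.61656731  0.2121108  -0.0117175  -0.08698828] [ 1.5  0.1 -0.9  0.2 -0.1 -0.2 -0.9 -0.   0.3 -0.3  0.2  0.3]
[0.4922901  0.04388788 0.06308164] -0.1857831259559043
[0.49125706 0.04375112 0.034     ]
[-0.0004, -0.0013, 0.0282, np.float64(-0.0), 1]
-
```

View pics/c8.png

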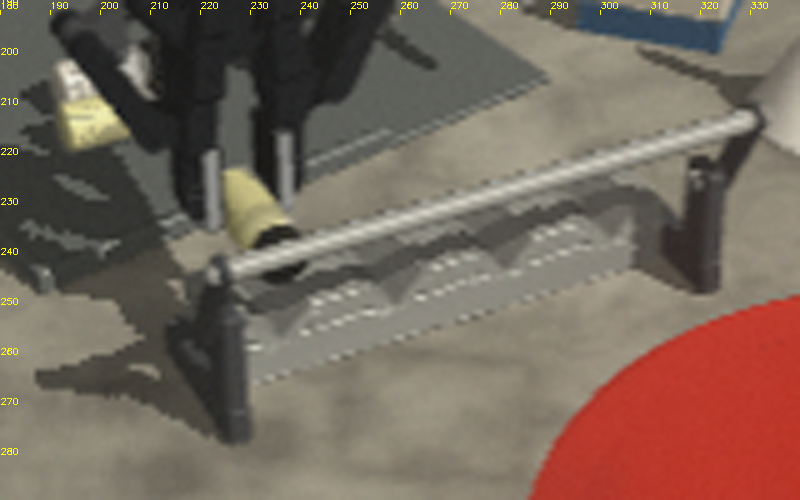

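Vial A sits over the first groove, level, cap at scene px (236,242); the groove mouth is at about (236,255). Checking the model against the V bottoms read at (236,257), (259,251), (281,245) and (302,238).

Run:
```python
from fit import *
print(proj("scene",W(b.x,[[.02,y/1e3,.018] for y in(-72,-24,24,72)])).round(1).tolist(), proj("scene",W(b.x,[[.026,-.072,.0605]])).round(1))
```

```text
block [ 0.55870418  0.01278524 -1.75622442  2.02666889] [-0.3 -0.8  0.1 -0.4  0.4  0.1 -0.2 -0.   0.   1.1]
stn [ 0.61656731  0.2121108  -0.0117175  -0.08698828] [ 1.5  0.1 -0.9  0.2 -0.1 -0.2 -0.9 -0.   0.3 -0.3  0.2  0.3]
[[236.1, 259.0], [258.8, 251.8], [280.6, 244.9], [301.6, 238.3]] [[236.8 242.4]]
```

>>> move_arm(
  deltas=[
    [[0, -0.0013, 0.015, 0, 1], [0, -0.0013, 0.024, 0, 1], [0, -0.0013, 0.028, 0, 1], [0, -0.0013, 0.028, 0, 1], [0, -0.0013, 0.028, 0, 1]],
  ],
)

```text
clock: 16.3
position: [0.4909, 0.0441, 0.04]
ee_rot: [0.0, 0.77, 0.639, 0.0]
contact_force: [0.2, 0.3, 0.8]
width: 0.0215
gripper_force: 39.4
```

>>> move_arm(
  deltas=[
    [[0, 0, 0, 0, 0.4], [0, 0, 0, 0, 0.3], [0, 0, 0, 0, 0.25], [0, 0, 0, 0, 0.25], [0, 0, -0.01, 0, 0.25], [0, 0, -0.03, 0, 0.25], [0, 0, -0.07, 0, 0.25], [0, 0, -0.12, 0, 0.25], [-0.05, 0, -0.16, 0, 0.15], [-0.1, 0, -0.16, 0, 0.15], [-0.15, -0.03, -0.16, 0, 0.15], [-0.19, -0.08, -0.16, 0, 0.15]],
  ],
)

```text
clock: 17.5
position: [0.402, -0.0956, 0.1689]
ee_rot: [0.002, 0.77, 0.639, 0.001]
contact_force: [0.0, -0.5, 0.4]
width: 0.0363
gripper_force: 0.0
```

Run:
```python
from v import *
print(pose()[0],yaw())
im=manip.get_image("top"); vials(im)
cv2.imwrite('pics/c9.png',cv2.resize(im[160:300,150:350],(800,560),interpolation=2)[...,::-1])
```

```text
[ 0.40199336 -0.09556232  0.16893748] -0.18549349494980222
foot [0.5143 0.2156] ctr [0.5401 0.2123] dir [ 0.992 -0.123] yaw_u -0.124 len 0.039 wid 0.021 [np.float64(101.0), np.float64(36.333333333333336)]
foot [0.4988 0.1864] ctr [0.5244 0.1818] dir [ 0.984 -0.176] yaw_u -0.177 len 0.04 wid 0.02 [np.float64(112.66666666666667), np.float64(37.333333333333336)]
```

View pics/c9.png

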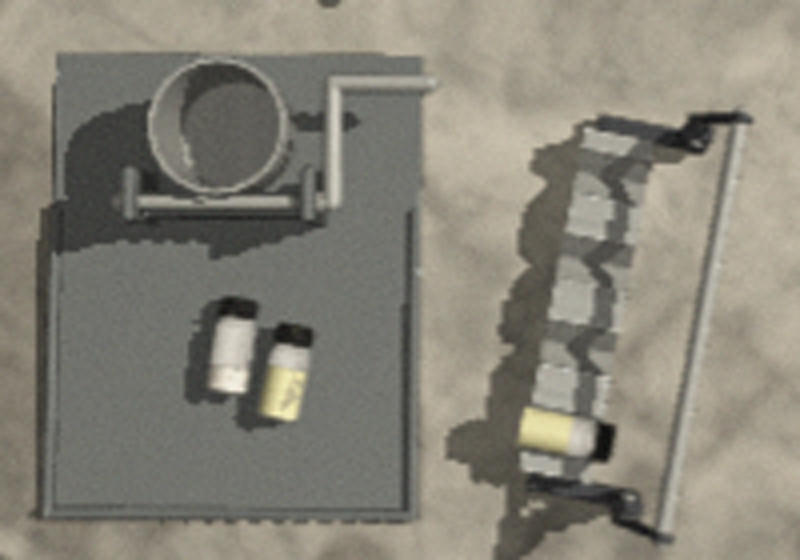

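A lies across groove 0 with its foot at (519,430) and cap at (613,442), centred on the block; B and C have not moved. Next B, by its cap.

Run:
```python
from h import *
plan([(.53,.2,.16,-1.68,0.35),(.561,.2099,.07,-1.68,.35)],.048)
```

```text
[0.0359, 0.0092, 0.0006, np.float64(0.065), 0.35]
[0.0719, 0.0184, 0.0013, np.float64(0.13), 0.35]
[0.1078, 0.0276, 0.0019, np.float64(0.194), 0.35]
[0.1438, 0.0368, 0.0025, np.float64(0.259), 0.35]
[0.1797, 0.0459, 0.0032, np.float64(0.324), 0.35]
[0.2157, 0.0551, 0.0038, np.float64(0.389), 0.35]
[0.2516, 0.0643, 0.0044, np.float64(0.454), 0.35]
[0.2875, 0.0735, 0.0051, np.float64(0.519), 0.35]
[0.3235, 0.0827, 0.0057, np.float64(0.583), 0.35]
[0.3594, 0.0919, 0.0063, np.float64(0.648), 0.35]
[0.3954, 0.1011, 0.007, np.float64(0.713), 0.35]
-
[0.4053, 0.1195, 0.063, np.float64(0.713), 0.35]
[0.4152, 0.1378, 0.1191, np.float64(0.713), 0.35]
-
```

>>> move_arm(
  deltas=[
    [[0.036, 0.009, 0, 0.065, 0.35], [0.072, 0.018, 0, 0.13, 0.35], [0.108, 0.028, 0, 0.194, 0.35], [0.144, 0.037, 0, 0.259, 0.35], [0.18, 0.046, 0, 0.324, 0.35], [0.216, 0.055, 0, 0.389, 0.35], [0.252, 0.064, 0, 0.454, 0.35], [0.288, 0.074, 0, 0.519, 0.35], [0.324, 0.083, 0, 0.583, 0.35], [0.36, 0.1, 0.02, 0.648, 0.35], [0.395, 0.125, 0.06, 0.713, 0.35], [0.415, 0.138, 0.11, 0.713, 0.35]],
  ],
)

```text
clock: 18.75
position: [0.5742, 0.2158, 0.0811]
ee_rot: [-0.001, 0.998, -0.055, 0.004]
contact_force: [0.9, -0.2, 0.4]
width: 0.0275
gripper_force: 0.0
```

>>> move_arm(
  deltas=[
    [[0, 0, 0, 0, 0.35], [0, 0, 0, 0, 0.35], [0, 0, 0, 0, 0.35]],
  ],
)

```text
clock: 19.05
position: [0.5709, 0.2127, 0.0815]
ee_rot: [-0.0, 0.999, -0.054, 0.001]
contact_force: [-0.0, -0.7, -0.8]
width: 0.0279
gripper_force: 0.0
```

Run:
```python
from h import *
print(pose()[0],yaw(),manip.get_state()['width'])
plan([(.561,.2099,.019,-1.68,.35)],.03)
```

```text
[0.57087148 0.21271392 0.08149744] -1.6791650491995997 0.027881867340495557
[-0.004, 0.0016, 0.026, np.float64(0.0), 0.35]
[-0.008, 0.0032, 0.0521, np.float64(0.0), 0.35]
[-0.012, 0.0049, 0.0781, np.float64(0.0), 0.35]
-
```

>>> move_arm(
  deltas=[
    [[-0.006, 0.002, 0.02, 0, 0.3], [-0.012, 0.005, 0.038, 0, 0.3], [-0.012, 0.005, 0.038, 0, 0.3], [-0.012, 0.005, 0.038, 0, 0.3], [-0.012, 0.005, 0.038, 0, 0.3]],
  ],
)

```text
clock: 19.55
position: [0.5619, 0.2101, 0.0513]
ee_rot: [-0.001, 0.999, -0.054, 0.002]
contact_force: [0.0, 0.0, 0.1]
width: 0.0297
gripper_force: 0.0
```

Run:
```python
from h import *
print(pose()[0],yaw(),manip.get_state()['width'])
plan([(.561,.2099,.019,-1.68,.35)],.03)
im=manip.get_image("scene")
crop(im,170,150,120,90,6,'c10.png')
```

```text
[0.56193144 0.21006106 0.05133628] -1.6794159456725997 0.02969638709093476
[-0.0006, 0.0002, 0.0202, np.float64(0.0), 0.35]
[-0.0013, 0.0004, 0.0404, np.float64(0.0), 0.35]
-
```

View pics/c10.png

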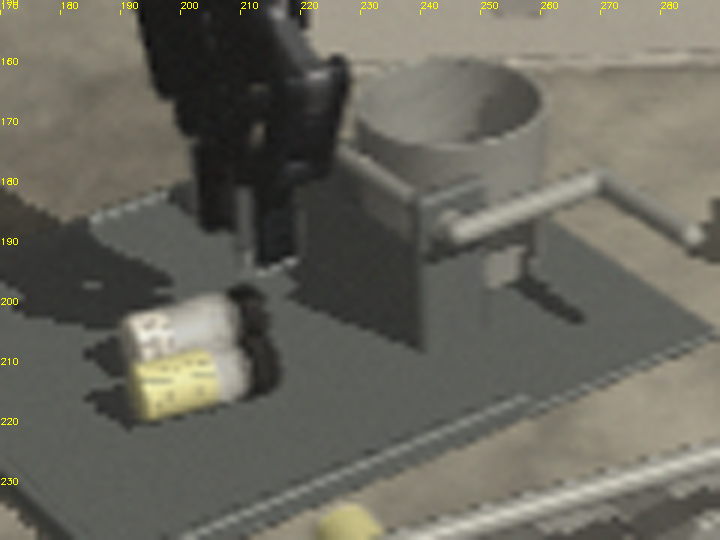

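Fingers are straight above B's cap end, (211,199) in scene px, tips at (213,193). Going down.

>>> move_arm(
  deltas=[
    [[-0.001, 0, 0.015, 0, 0.3], [-0.001, 0, 0.027, 0, 0.3], [-0.001, 0, 0.035, 0, 0.3], [-0.001, 0, 0.04, 0, 0.3], [-0.001, 0, 0.04, 0, 0.3], [-0.001, 0, 0.04, 0, 0.3]],
  ],
)

```text
clock: 20.2
position: [0.5595, 0.21, 0.017]
ee_rot: [0.0, 0.999, -0.054, -0.0]
contact_force: [0.4, 0.3, 0.4]
width: 0.0297
gripper_force: 0.0
```

>>> move_arm(
  deltas=[
    [[0, 0, 0, 0, 0.5], [0, 0, 0, 0, 1], [0, 0, 0, 0, 1], [0, 0, 0, 0, 1], [0, 0, 0, 0, 1]],
  ],
  squeeze=40,
)

```text
clock: 20.7
position: [0.5599, 0.2101, 0.0175]
ee_rot: [-0.0, 0.999, -0.054, 0.0]
contact_force: [0.4, 1.0, 0.1]
width: 0.0213
gripper_force: 39.1
```

Run:
```python
from fit import *
p,R=pose();print(p,yaw(),manip.get_state()['contact_force'])
g=W(b.x,[[-.022,-.024,.034]])[0]; print(g)
plan([(.55,.2,.12,None,1),(g[0],g[1]+.01,.13,-.185,1)],.045)
```

```text
block [ 0.55870418  0.01278524 -1.75622442  2.02666889] [-0.3 -0.8  0.1 -0.4  0.4  0.1 -0.2 -0.   0.   1.1]
stn [ 0.61656731  0.2121108  -0.0117175  -0.08698828] [ 1.5  0.1 -0.9  0.2 -0.1 -0.2 -0.9 -0.   0.3 -0.3  0.2  0.3]
[0.55987511 0.21010294 0.01749985] -1.6790230071823569 [0.43836457 0.95119178 0.13111297]
[0.53917168 0.03883291 0.034     ]
[-0.0036, 0.0046, -0.0427, np.float64(0.0), 1]
[-0.0072, 0.0092, -0.0854, np.float64(0.0), 1]
[-0.0109, 0.0139, -0.1281, np.float64(0.0), 1]
-
[-0.0102, 0.0311, -0.1293, np.float64(-0.065), 1]
[-0.0096, 0.0483, -0.1304, np.float64(-0.13), 1]
[-0.009, 0.0655, -0.1315, np.float64(-0.195), 1]
[-0.0083, 0.0827, -0.1327, np.float64(-0.259), 1]
[-0.0077, 0.0999, -0.1338, np.float64(-0.324), 1]
[-0.0071, 0.1171, -0.135, np.float64(-0.389), 1]
[-0.0064, 0.1343, -0.1361, np.float64(-0.454), 1]
[-0.0058, 0.1516, -0.1372, np.float64(-0.519), 1]
[-0.0052, 0.1688, -0.1384, np.float64(-0.584), 1]
[-0.0045, 0.186, -0.1395, np.float64(-0.648), 1]
[-0.0039, 0.2032, -0.1407, np.float64(-0.713), 1]
-
```

>>> move_arm(
  deltas=[
    [[0, 0.002, -0.043, 0, 1], [-0.007, 0.009, -0.085, 0, 1], [-0.01, 0.014, -0.128, -0.065, 1], [-0.01, 0.031, -0.13, -0.13, 1], [-0.009, 0.048, -0.13, -0.195, 1], [-0.009, 0.066, -0.13, -0.26, 1], [-0.008, 0.083, -0.13, -0.324, 1], [-0.008, 0.1, -0.13, -0.39, 1], [-0.007, 0.117, -0.13, -0.454, 1], [-0.006, 0.134, -0.13, -0.52, 1], [-0.006, 0.16, -0.13, -0.584, 1], [-0.005, 0.186, -0.13, -0.648, 1]],
  ],
)

```text
clock: 21.9
position: [0.5395, 0.062, 0.1214]
ee_rot: [-0.0, 0.809, 0.587, 0.0]
contact_force: [1.2, 0.0, -0.7]
width: 0.021
gripper_force: 39.3
```

>>> move_arm(
  deltas=[
    [[0, 0, 0, -0.065, 1], [0, 0, 0, -0.065, 1], [0, 0, 0.03, -0.065, 1], [0, 0, 0.03, -0.065, 1], [0, 0, 0.03, -0.065, 1]],
  ],
)

```text
clock: 22.4
position: [0.5393, 0.0629, 0.0972]
ee_rot: [-0.0, 0.77, 0.638, -0.0]
contact_force: [-0.2, -0.8, -0.2]
width: 0.0211
gripper_force: 39.3
```

Run:
```python
from fit import *
p,R=pose();print(p,yaw(),manip.get_state()['width'])
g=W(b.x,[[-.021,-.024,.034]])[0]; print(g)
plan([(g[0],g[1],.06,-.185,1)],.045)
```

```text
block [ 0.55870418  0.01278524 -1.75622442  2.02666889] [-0.3 -0.8  0.1 -0.4  0.4  0.1 -0.2 -0.   0.   1.1]
stn [ 0.61656731  0.2121108  -0.0117175  -0.08698828] [ 1.5  0.1 -0.9  0.2 -0.1 -0.2 -0.9 -0.   0.3 -0.3  0.2  0.3]
[0.53934968 0.06294964 0.097206  ] -0.1868396354952328 0.021125639886975276
[0.53898732 0.03785006 0.034     ]
[-0.0309, 0.0054, 0.0465, np.float64(-0.001), 1]
-
```

>>> move_arm(
  deltas=[
    [[-0.016, 0.003, 0, 0, 1], [-0.031, 0.005, 0.02, 0, 1], [-0.031, 0.005, 0.05, 0, 1], [-0.031, 0.005, 0.05, 0, 1], [-0.031, 0.005, 0.05, 0, 1]],
  ],
)

```text
clock: 22.9
position: [0.5394, 0.037, 0.0579]
ee_rot: [0.0, 0.77, 0.638, 0.0]
contact_force: [0.0, -0.5, 0.3]
width: 0.0216
gripper_force: 39.3
```

Run:
```python
from fit import *
p,R=pose();print(p,yaw(),manip.get_state()['width'])
g=W(b.x,[[-.021,-.024,.034]])[0]
plan([(g[0],g[1],.039,-.185,1)],.045)
im=manip.get_image("scene"); cv2.imwrite('pics/x.png',im[...,::-1])
```

```text
block [ 0.55870418  0.01278524 -1.75622442  2.02666889] [-0.3 -0.8  0.1 -0.4  0.4  0.1 -0.2 -0.   0.   1.1]
stn [ 0.61656731  0.2121108  -0.0117175  -0.08698828] [ 1.5  0.1 -0.9  0.2 -0.1 -0.2 -0.9 -0.   0.3 -0.3  0.2  0.3]
[0.53938537 0.03702754 0.0579183 ] -0.1862975650997333 0.02158164002176942
[0.0009, -0.0007, 0.0236, np.float64(-0.001), 1]
-
```

>>> move_arm(
  deltas=[
    [[0.001, -0.001, 0.012, 0, 1], [0.001, -0.001, 0.02, 0, 1], [0.001, -0.001, 0.0235, 0, 1], [0.001, -0.001, 0.0235, 0, 1], [0.001, -0.001, 0.0235, 0, 1]],
  ],
)

```text
clock: 23.45
position: [0.5386, 0.0385, 0.0385]
ee_rot: [0.0, 0.77, 0.639, 0.0]
contact_force: [0.3, 0.1, 0.0]
width: 0.0211
gripper_force: 39.2
```

>>> move_arm(
  deltas=[
    [[0, 0, 0, 0, 0.4], [0, 0, 0, 0, 0.3], [0, 0, 0, 0, 0.25], [0, 0, 0, 0, 0.25], [0, 0, -0.01, 0, 0.25], [0, 0, -0.03, 0, 0.25], [0, 0, -0.07, 0, 0.25], [0, 0, -0.12, 0, 0.25], [-0.04, -0.03, -0.16, 0, 0.25], [-0.08, -0.08, -0.16, 0, 0.25], [-0.12, -0.12, -0.16, 0, 0.25], [-0.16, -0.16, -0.16, 0, 0.25]],
  ],
)

```text
clock: 24.65
position: [0.3874, -0.0643, 0.1674]
ee_rot: [0.001, 0.769, 0.639, 0.0]
contact_force: [0.6, -1.2, 0.2]
width: 0.0317
gripper_force: 0.0
```

Run:
```python
from v import *
from fit import b,W
print(pose()[0],yaw())
im=manip.get_image("top"); vials(im)
for y in(-72,-24): print(proj("top",W(b.x,[[x/1e3,y/1e3,.034] for x in(-26,0,26)])).round(1).tolist())
q=cv2.inRange(cv2.cvtColor(im,cv2.COLOR_RGB2HSV),(20,60,90),(35,255,255)); print(np.argwhere(q[240:290,270:310]).mean(0)+[240,270])
cv2.imwrite('pics/c11.png',cv2.resize(im[180:300,260:340],(533,800)[:2] if 0 else (400,600),interpolation=2)[...,::-1])
```

```text
block [ 0.55870418  0.01278524 -1.75622442  2.02666889] [-0.3 -0.8  0.1 -0.4  0.4  0.1 -0.2 -0.   0.   1.1]
stn [ 0.61656731  0.2121108  -0.0117175  -0.08698828] [ 1.5  0.1 -0.9  0.2 -0.1 -0.2 -0.9 -0.   0.3 -0.3  0.2  0.3]
[ 0.38739692 -0.06434164  0.16740339] -0.18441661722618224
foot [0.4902 0.1747] ctr [0.5157 0.1699] dir [ 0.983 -0.185] yaw_u -0.187 len 0.04 wid 0.02 [np.float64(116.0), np.float64(37.666666666666664)]
[[280.0, 267.1], [291.7, 269.3], [303.5, 271.5]]
[[283.9, 245.4], [295.6, 247.5], [307.3, 249.7]]
[267.17241379 285.61206897]
```

View pics/c11.png

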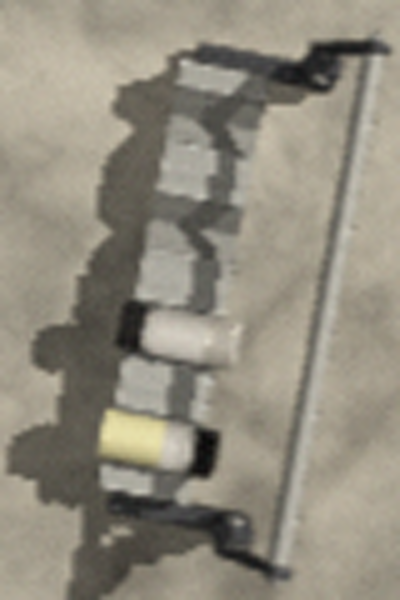

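Both placed vials sit midway in their grooves: A spans (98,435)-(218,453) and B (118,322)-(242,345) in crop px, and the model agrees. C was knocked to about (.516,.170), so I re-measure it and go.

Run:
```python
from v import *
vials(manip.get_image("top"));print(pose()[0])
plan([(.5275,.1677,.15,-1.755,0.15),(.5275,.1677,.07,-1.755,.15)],.048)
```

```text
foot [0.4902 0.1746] ctr [0.5158 0.1703] dir [ 0.986 -0.166] yaw_u -0.167 len 0.04 wid 0.02 [np.float64(109.66666666666667), np.float64(39.0)]
[ 0.38390538 -0.0649423   0.16679063]
[0.029, 0.0111, 0.0018, np.float64(0.068), 0.15]
[0.0581, 0.0221, 0.0037, np.float64(0.136), 0.15]
[0.0871, 0.0332, 0.0055, np.float64(0.204), 0.15]
[0.1162, 0.0442, 0.0073, np.float64(0.272), 0.15]
[0.1452, 0.0553, 0.0092, np.float64(0.34), 0.15]
[0.1742, 0.0663, 0.011, np.float64(0.408), 0.15]
[0.2033, 0.0774, 0.0129, np.float64(0.476), 0.15]
[0.2323, 0.0884, 0.0147, np.float64(0.544), 0.15]
[0.2614, 0.0995, 0.0165, np.float64(0.612), 0.15]
[0.2904, 0.1105, 0.0184, np.float64(0.68), 0.15]
[0.3194, 0.1216, 0.0202, np.float64(0.747), 0.15]
-
[0.3195, 0.1217, 0.0702, np.float64(0.747), 0.15]
[0.3196, 0.1219, 0.1202, np.float64(0.747), 0.15]
-
```

>>> move_arm(
  deltas=[
    [[0.029, 0.011, 0, 0.068, 0.15], [0.058, 0.022, 0, 0.136, 0.15], [0.087, 0.033, 0, 0.204, 0.15], [0.116, 0.044, 0, 0.272, 0.15], [0.145, 0.055, 0, 0.34, 0.15], [0.174, 0.066, 0, 0.408, 0.15], [0.203, 0.077, 0, 0.476, 0.15], [0.232, 0.088, 0.01, 0.544, 0.15], [0.261, 0.1, 0.02, 0.612, 0.15], [0.29, 0.11, 0.03, 0.68, 0.15], [0.319, 0.122, 0.06, 0.738, 0.15], [0.319, 0.122, 0.11, 0.738, 0.15]],
  ],
)

```text
clock: 25.95
position: [0.5376, 0.1729, 0.0805]
ee_rot: [-0.002, 0.997, -0.08, 0.005]
contact_force: [0.6, -0.1, -0.7]
width: 0.0365
gripper_force: 0.0
```

>>> move_arm(
  deltas=[
    [[0, 0, 0, 0, 0.15], [0, 0, 0, 0, 0.15], [0, 0, 0, 0, 0.15], [0, 0, 0, 0, 0.15]],
  ],
)

```text
clock: 26.35
position: [0.5334, 0.169, 0.0806]
ee_rot: [-0.001, 0.997, -0.08, 0.002]
contact_force: [-0.4, 1.0, 0.1]
width: 0.0365
gripper_force: 0.0
```

Run:
```python
from h import *
print(pose()[0],yaw(),manip.get_state()['width'])
plan([(.5275,.1677,.019,-1.73,.15)],.03)
```

```text
[0.53337701 0.16902969 0.08063015] -1.7318962213914875 0.036467399101168904
[-0.0024, 0.001, 0.0257, np.float64(-0.0), 0.15]
[-0.0048, 0.002, 0.0513, np.float64(-0.001), 0.15]
[-0.0073, 0.0029, 0.077, np.float64(-0.001), 0.15]
-
```

>>> move_arm(
  deltas=[
    [[-0.003, 0.001, 0.025, 0, 0.15], [-0.006, 0.002, 0.045, 0, 0.15], [-0.007, 0.002, 0.06, 0, 0.15], [-0.007, 0.002, 0.07, 0, 0.15], [-0.007, 0.002, 0.077, 0, 0.15], [-0.007, 0.002, 0.077, 0, 0.15], [-0.007, 0.002, 0.077, 0, 0.15], [-0.007, 0.002, 0.077, 0, 0.6], [-0.007, 0.002, 0.077, 0, 1], [-0.007, 0.002, 0.077, 0, 1], [-0.007, 0.002, 0.077, 0, 1], [-0.007, 0.002, 0.077, 0, 1]],
  ],
  squeeze=40,
)

```text
clock: 27.55
position: [0.5269, 0.1685, 0.0177]
ee_rot: [-0.0, 0.997, -0.08, 0.001]
contact_force: [0.5, 0.1, 5.8]
width: 0.0215
gripper_force: 38.6
```

Run:
```python
from fit import *
p,R=pose();print(p,yaw(),manip.get_state()['contact_force'])
g=W(b.x,[[-.012,.072,.034]])[0]; print(g)
plan([(.53,.16,.12,None,1),(g[0],g[1]+.01,.12,-.185,1)],.045)
```

```text
block [ 0.55870418  0.01278524 -1.75622442  2.02666889] [-0.3 -0.8  0.1 -0.4  0.4  0.1 -0.2 -0.   0.   1.1]
stn [ 0.61656731  0.2121108  -0.0117175  -0.08698828] [ 1.5  0.1 -0.9  0.2 -0.1 -0.2 -0.9 -0.   0.3 -0.3  0.2  0.3]
[0.52692975 0.16852802 0.0176686 ] -1.7312846700039821 [0.53052044 0.06839092 5.77079465]
[0.63168232 0.01130508 0.034     ]
[0.0019, 0.0033, -0.0426, np.float64(0.0), 1]
[0.0038, 0.0066, -0.0853, np.float64(0.0), 1]
[0.0057, 0.0098, -0.1279, np.float64(0.0), 1]
-
[0.0196, 0.0235, -0.1279, np.float64(-0.067), 1]
[0.0335, 0.0373, -0.1279, np.float64(-0.134), 1]
[0.0475, 0.051, -0.1279, np.float64(-0.201), 1]
[0.0614, 0.0647, -0.1279, np.float64(-0.268), 1]
[0.0753, 0.0784, -0.1279, np.float64(-0.336), 1]
[0.0892, 0.0921, -0.1278, np.float64(-0.403), 1]
[0.1032, 0.1058, -0.1278, np.float64(-0.47), 1]
[0.1171, 0.1195, -0.1278, np.float64(-0.537), 1]
[0.131, 0.1332, -0.1278, np.float64(-0.604), 1]
[0.1449, 0.1469, -0.1278, np.float64(-0.671), 1]
[0.1589, 0.1607, -0.1278, np.float64(-0.738), 1]
-
```

>>> move_arm(
  deltas=[
    [[0.002, 0.003, -0.043, 0, 1], [0.004, 0.007, -0.085, 0, 1], [0.006, 0.01, -0.128, -0.067, 1], [0.02, 0.024, -0.128, -0.134, 1], [0.034, 0.037, -0.128, -0.2, 1], [0.05, 0.053, -0.128, -0.268, 1], [0.066, 0.07, -0.128, -0.336, 1], [0.083, 0.087, -0.128, -0.403, 1], [0.1, 0.105, -0.128, -0.47, 1], [0.12, 0.122, -0.128, -0.537, 1], [0.139, 0.14, -0.128, -0.604, 1], [0.159, 0.16, -0.128, -0.671, 1]],
  ],
)

```text
clock: 28.75
position: [0.6313, 0.0212, 0.1187]
ee_rot: [-0.001, 0.811, 0.585, -0.0]
contact_force: [0.5, -0.3, -0.5]
width: 0.0216
gripper_force: 38.6
```

>>> move_arm(
  deltas=[
    [[0, 0, 0, -0.067, 1], [0, 0, 0, -0.067, 1], [0, 0, 0.03, -0.067, 1], [0, 0, 0.03, -0.067, 1], [0, 0, 0.03, -0.067, 1]],
  ],
)

```text
clock: 29.25
position: [0.6305, 0.0221, 0.0949]
ee_rot: [-0.001, 0.77, 0.638, -0.001]
contact_force: [-0.3, -0.0, 0.9]
width: 0.0213
gripper_force: 38.6
```

Run:
```python
from fit import *
p,R=pose();print(p,yaw(),manip.get_state()['width'])
g=W(b.x,[[-.0115,.072,.034]])[0]
plan([(g[0],g[1],.057,-.185,1)],.045)
```

```text
block [ 0.55870418  0.01278524 -1.75622442  2.02666889] [-0.3 -0.8  0.1 -0.4  0.4  0.1 -0.2 -0.   0.   1.1]
stn [ 0.61656731  0.2121108  -0.0117175  -0.08698828] [ 1.5  0.1 -0.9  0.2 -0.1 -0.2 -0.9 -0.   0.3 -0.3  0.2  0.3]
[0.63051163 0.02210486 0.09488317] -0.18684309127945345 0.021332334532919883
[-0.0136, 0.004, 0.0473, np.float64(-0.001), 1]
-
```

>>> move_arm(
  deltas=[
    [[-0.007, 0.002, 0.01, 0, 1], [-0.0136, 0.004, 0.03, 0, 1], [-0.0136, 0.004, 0.047, 0, 1], [-0.0136, 0.004, 0.047, 0, 1], [-0.0136, 0.004, 0.047, 0, 1], [-0.0136, 0.004, 0.047, 0, 1]],
  ],
)

```text
clock: 29.85
position: [0.6331, 0.0105, 0.0584]
ee_rot: [0.0, 0.77, 0.639, 0.001]
contact_force: [-0.2, 0.3, 0.7]
width: 0.0209
gripper_force: 38.6
```

Run:
```python
from fit import *
p,R=pose();print(p,yaw(),manip.get_state()['width'])
g=W(b.x,[[-.0115,.072,.034]])[0]
plan([(g[0],g[1],.039,-.185,1)],.045)
```

```text
block [ 0.55870418  0.01278524 -1.75622442  2.02666889] [-0.3 -0.8  0.1 -0.4  0.4  0.1 -0.2 -0.   0.   1.1]
stn [ 0.61656731  0.2121108  -0.0117175  -0.08698828] [ 1.5  0.1 -0.9  0.2 -0.1 -0.2 -0.9 -0.   0.3 -0.3  0.2  0.3]
[0.63311623 0.01048973 0.05841695] -0.18563998899836032 0.020893242325494926
[0.0, -0.002, 0.0243, np.float64(-0.0), 1]
-
```

>>> move_arm(
  deltas=[
    [[0, -0.002, 0.012, 0, 1], [0, -0.002, 0.02, 0, 1], [0, -0.002, 0.024, 0, 1], [0, -0.002, 0.024, 0, 1], [0, -0.002, 0.024, 0, 1]],
  ],
)

```text
clock: 30.35
position: [0.6313, 0.0106, 0.0385]
ee_rot: [0.0, 0.77, 0.639, 0.0]
contact_force: [0.8, -0.3, -0.9]
width: 0.0212
gripper_force: 38.5
```

>>> move_arm(
  deltas=[
    [[0, 0, 0, 0, 0.4], [0, 0, 0, 0, 0.3], [0, 0, 0, 0, 0.25], [0, 0, 0, 0, 0.25], [0, 0, -0.01, 0, 0.25], [0, 0, -0.03, 0, 0.25], [0, 0, -0.07, 0, 0.25], [0, 0, -0.12, 0, 0.25], [-0.02, -0.05, -0.16, 0, 0.25], [-0.05, -0.1, -0.16, 0, 0.25], [-0.08, -0.15, -0.16, 0, 0.25], [-0.1, -0.2, -0.16, 0, 0.25]],
  ],
)

```text
clock: 31.55
position: [0.4573, -0.0392, 0.1675]
ee_rot: [0.001, 0.77, 0.639, 0.0]
contact_force: [0.2, -0.4, -0.4]
width: 0.0321
gripper_force: 0.0
```

>>> move_arm(
  deltas=[
    [[-0.01, -0.05, 0, 0, 0.25], [-0.02, -0.1, 0, 0, 0.25], [-0.02, -0.1, 0, 0, 0.25]],
  ],
)

```text
clock: 31.85
position: [0.3709, -0.0382, 0.1664]
ee_rot: [-0.002, 0.77, 0.638, -0.002]
contact_force: [0.4, -0.7, -0.3]
width: 0.032
gripper_force: 0.0
```

Run:
```python
from fit import *
print(pose()[0],yaw())
im=manip.get_image("top"); c=cv2.resize(im[180:300,260:340],(400,600),interpolation=2)[...,::-1].copy()
for y in(-72,-24,72): print(((proj("top",W(b.x,[[x/1e3,y/1e3,.034] for x in(-26,26)]))-[260,180])*5).round().tolist())
cv2.imwrite('pics/c12.png',c)
a=b.x[3]; rod=W(b.x,[[.04-.04*np.cos(a),.024,.051+.04*np.sin(a)]])[0]; print('rod',rod)
plan([(.5,-.06,.17,1.385,0.15),(rod[0],rod[1],.14,1.385,.15)],.045)
```

```text
block [ 0.55870418  0.01278524 -1.75622442  2.02666889] [-0.3 -0.8  0.1 -0.4  0.4  0.1 -0.2 -0.   0.   1.1]
stn [ 0.61656731  0.2121108  -0.0117175  -0.08698828] [ 1.5  0.1 -0.9  0.2 -0.1 -0.2 -0.9 -0.   0.3 -0.3  0.2  0.3]
[ 0.370892   -0.03822621  0.16637594] -0.18669387050432137
[[100.0, 435.0], [217.0, 457.0]]
[[120.0, 327.0], [237.0, 348.0]]
[[158.0, 112.0], [275.0, 133.0]]
rod [ 0.57167139 -0.04826184  0.08691509]
[0.0003, 0.0144, -0.0003, np.float64(0.068), 0.15]
[0.0006, 0.0289, -0.0007, np.float64(0.136), 0.15]
[0.0009, 0.0433, -0.001, np.float64(0.204), 0.15]
[0.0012, 0.0577, -0.0013, np.float64(0.273), 0.15]
[0.0015, 0.0721, -0.0017, np.float64(0.341), 0.15]
[0.0018, 0.0866, -0.002, np.float64(0.409), 0.15]
[0.0021, 0.101, -0.0023, np.float64(0.477), 0.15]
[0.0023, 0.1154, -0.0027, np.float64(0.545), 0.15]
[0.0026, 0.1298, -0.003, np.float64(0.613), 0.15]
[0.0029, 0.1443, -0.0033, np.float64(0.681), 0.15]
[0.0032, 0.1587, -0.0036, np.float64(0.75), 0.15]
-
[0.0187, 0.2013, 0.0151, np.float64(0.75), 0.15]
[0.0343, 0.244, 0.0339, np.float64(0.75), 0.15]
-
```

View pics/c12.png

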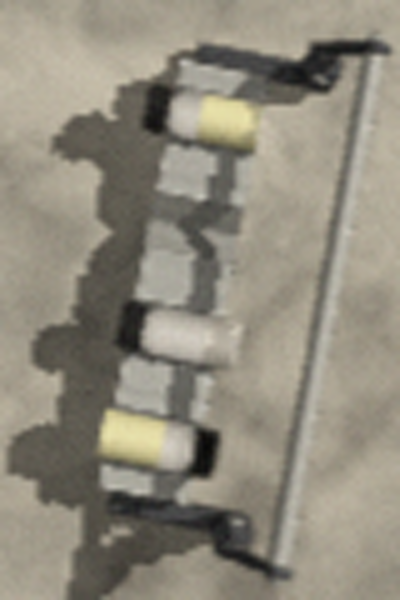

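C lies (145,108)-(257,127) against a model of (158,112)-(275,133), so about 7 mm too far to -x. A and B are right. I'll nudge C +7 mm along its groove with the closed fingers on its cap end, after a numeric check.

```bash
cat > m.py <<'E'
from fit import *
def meas():
    im=manip.get_image("top"); q=cv2.inRange(cv2.cvtColor(im,cv2.COLOR_RGB2HSV),(20,55,90),(35,255,255))
    c,s_=np.cos(b.x[2]),np.sin(b.x[2]); P=np.argwhere(q[180:300,270:330])+[180,270]
    L=np.array([[c,s_],[-s_,c]])@(np.array([ray("top",(u,v),.038)[:2] for v,u in P])-b.x[:2]).T*1e3
    for n,y in(('A',-72),('C',72)):
        k=abs(L[1]-y)<12; print(n,'yellow x',L[0][k].min().round(1),L[0][k].max().round(1),'y',L[1][k].mean().round(1),k.sum())
E
python3 - <<'E'
from m import *
meas(); t=W(b.x,[[-.055,.072,.034]])[0]; print(t,pose()[0])
plan([(t[0],t[1],.15,-.185,1),(t[0],t[1],.08,-.185,1)],.045)
E
```

```text
block [ 0.55870418  0.01278524 -1.75622442  2.02666889] [-0.3 -0.8  0.1 -0.4  0.4  0.1 -0.2 -0.   0.   1.1]
stn [ 0.61656731  0.2121108  -0.0117175  -0.08698828] [ 1.5  0.1 -0.9  0.2 -0.1 -0.2 -0.9 -0.   0.3 -0.3  0.2  0.3]
A yellow x -27.2 -0.8 y -70.0 115
C yellow x -8.2 16.7 y 73.4 108
[0.63961012 0.05356795 0.034     ] [ 0.37716678 -0.03944778  0.16744707]
[0.025, 0.043, 0.0032, np.float64(-0.0), 1]
[0.05, 0.0859, 0.0064, np.float64(-0.0), 1]
[0.075, 0.1289, 0.0097, np.float64(-0.0), 1]
[0.1, 0.1719, 0.0129, np.float64(-0.0), 1]
[0.125, 0.2148, 0.0161, np.float64(-0.0), 1]
[0.15, 0.2578, 0.0193, np.float64(-0.001), 1]
[0.1751, 0.3008, 0.0226, np.float64(-0.001), 1]
-
[0.1751, 0.3007, 0.0663, np.float64(-0.001), 1]
[0.1751, 0.3005, 0.1101, np.float64(-0.001), 1]
-
```

>>> move_arm(
  deltas=[
    [[0.025, 0.043, 0, 0, 1], [0.05, 0.086, 0, 0, 1], [0.075, 0.129, 0, 0, 1], [0.1, 0.172, 0, 0, 1], [0.125, 0.215, 0, 0, 1], [0.15, 0.258, 0.02, 0, 1], [0.175, 0.3, 0.04, 0, 1], [0.175, 0.3, 0.08, 0, 1], [0.175, 0.3, 0.11, 0, 1], [0.175, 0.3, 0.11, 0, 1], [0.175, 0.3, 0.11, 0, 1], [0.175, 0.3, 0.11, 0, 1]],
  ],
)

```text
clock: 33.15
position: [0.6408, 0.054, 0.0802]
ee_rot: [0.001, 0.77, 0.639, 0.001]
contact_force: [0.1, 0.4, -0.4]
width: -0.0001
gripper_force: 0.0
```

Run:
```python
from m import *
print(pose()[0],manip.get_state()['width'])
t=W(b.x,[[-.055,.072,.034],[-.0375,.072,.034]])
plan([(*t[0][:2],.036,-.185,1),(*t[1][:2],.036,-.185,1)],.02)
```

```text
block [ 0.55870418  0.01278524 -1.75622442  2.02666889] [-0.3 -0.8  0.1 -0.4  0.4  0.1 -0.2 -0.   0.   1.1]
stn [ 0.61656731  0.2121108  -0.0117175  -0.08698828] [ 1.5  0.1 -0.9  0.2 -0.1 -0.2 -0.9 -0.   0.3 -0.3  0.2  0.3]
[0.64081485 0.05397509 0.08020931] -0.00011940307472499009
[-0.0003, -0.0005, 0.0184, np.float64(-0.0), 1]
[-0.0005, -0.0011, 0.0368, np.float64(-0.0), 1]
[-0.0008, -0.0016, 0.0553, np.float64(-0.0), 1]
-
[-0.0227, -0.0016, 0.0552, np.float64(-0.0), 1]
-
```

>>> move_arm(
  deltas=[
    [[0, -0.0015, 0.03, 0, 1], [0, -0.0015, 0.055, 0, 1], [0, -0.0015, 0.055, 0, 1], [-0.004, -0.0015, 0.055, 0, 1], [-0.008, -0.0015, 0.055, 0, 1], [-0.011, -0.0015, 0.055, 0, 1], [-0.014, -0.0015, 0.055, 0, 1], [-0.017, -0.0015, 0.055, 0, 1], [-0.02, -0.0015, 0.055, 0, 1], [-0.022, -0.0015, 0.055, 0, 1], [-0.022, -0.0015, 0.055, 0, 1], [-0.022, -0.0015, 0.055, 0, 1]],
  ],
)

```text
clock: 34.35
position: [0.6346, 0.0368, 0.0345]
ee_rot: [-0.0, 0.77, 0.638, -0.0]
contact_force: [-0.2, 0.2, -0.6]
width: 0.0001
gripper_force: 0.0
```

>>> move_arm(
  deltas=[
    [[0.02, 0, 0, 0, 1], [0.03, 0, -0.03, 0, 1], [0.03, 0, -0.08, 0, 1], [0.03, -0.05, -0.14, 0, 1], [0, -0.1, -0.16, 0, 1], [-0.04, -0.15, -0.16, 0, 1], [-0.08, -0.2, -0.16, 0, 1], [-0.12, -0.25, -0.16, 0, 1], [-0.14, -0.3, -0.16, 0, 0.5], [-0.14, -0.33, -0.16, 0, 0.15], [-0.14, -0.33, -0.16, 0, 0.15]],
  ],
)

```text
clock: 35.45
position: [0.3499, -0.0231, 0.1623]
ee_rot: [-0.002, 0.77, 0.638, -0.001]
contact_force: [0.2, 0.4, -0.1]
width: 0.0362
gripper_force: 0.0
```

Run:
```python
from m import *
print(pose()[0],manip.get_state()['width']); meas()
```

```text
block [ 0.55870418  0.01278524 -1.75622442  2.02666889] [-0.3 -0.8  0.1 -0.4  0.4  0.1 -0.2 -0.   0.   1.1]
stn [ 0.61656731  0.2121108  -0.0117175  -0.08698828] [ 1.5  0.1 -0.9  0.2 -0.1 -0.2 -0.9 -0.   0.3 -0.3  0.2  0.3]
[ 0.34989089 -0.02305418  0.16225686] 0.03615815611504245
A yellow x -27.8 -0.8 y -70.2 117
C yellow x -2.1 22.9 y 73.0 109
```

Run:
```python
from m import *
im=cv2.GaussianBlur(manip.get_image("top"),(3,3),0).astype(np.float32)
xs=np.arange(-40,41,2)
for y in(-72,-24,72):
    q=proj("top",W(b.x,[[x/1e3,y/1e3,.040] for x in xs])).astype(np.float32)
    v=cv2.remap(im.mean(2),q[None,:,0],q[None,:,1],1)[0]; print(y,[(int(a),int(c)) for a,c in zip(xs,v)])
```

```text
block [ 0.55870418  0.01278524 -1.75622442  2.02666889] [-0.3 -0.8  0.1 -0.4  0.4  0.1 -0.2 -0.   0.   1.1]
stn [ 0.61656731  0.2121108  -0.0117175  -0.08698828] [ 1.5  0.1 -0.9  0.2 -0.1 -0.2 -0.9 -0.   0.3 -0.3  0.2  0.3]
-72 [(-40, 87), (-38, 87), (-36, 87), (-34, 88), (-32, 90), (-30, 96), (-28, 119), (-26, 160), (-24, 185), (-22, 192), (-20, 193), (-18, 194), (-16, 194), (-14, 193), (-12, 192), (-10, 193), (-8, 194), (-6, 195), (-4, 195), (-2, 194), (0, 194), (2, 195), (4, 194), (6, 189), (8, 182), (10, 171), (12, 147), (14, 98), (16, 45), (18, 21), (20, 23), (22, 45), (24, 85), (26, 123), (28, 144), (30, 151), (32, 151), (34, 150), (36, 150), (38, 149), (40, 149)]
-24 [(-40, 71), (-38, 72), (-36, 73), (-34, 75), (-32, 76), (-30, 73), (-28, 59), (-26, 42), (-24, 35), (-22, 36), (-20, 50), (-18, 85), (-16, 132), (-14, 169), (-12, 185), (-10, 191), (-8, 193), (-6, 194), (-4, 194), (-2, 194), (0, 194), (2, 195), (4, 196), (6, 196), (8, 193), (10, 189), (12, 181), (14, 172), (16, 168), (18, 167), (20, 168), (22, 168), (24, 162), (26, 151), (28, 142), (30, 141), (32, 146), (34, 152), (36, 157), (38, 160), (40, 162)]
72 [(-40, 94), (-38, 94), (-36, 95), (-34, 95), (-32, 95), (-30, 89), (-28, 72), (-26, 51), (-24, 36), (-22, 30), (-20, 36), (-18, 61), (-16, 107), (-14, 155), (-12, 180), (-10, 188), (-8, 191), (-6, 191), (-4, 191), (-2, 190), (0, 190), (2, 190), (4, 190), (6, 190), (8, 191), (10, 191), (12, 183), (14, 172), (16, 163), (18, 159), (20, 159), (22, 164), (24, 171), (26, 174), (28, 169), (30, 164), (32, 162), (34, 162), (36, 163), (38, 163), (40, 164)]
```

All three vials sit within about 2 mm of midway. Now the clamp: grip the rod over the empty groove 2.

Run:
```python
from m import *
print(pose()[0],yaw())
a=b.x[3]; rod=W(b.x,[[.04-.04*np.cos(a),.024,0]])[0]
plan([(rod[0],rod[1],.16,1.384,0.15)],.04)
```

```text
block [ 0.55870418  0.01278524 -1.75622442  2.02666889] [-0.3 -0.8  0.1 -0.4  0.4  0.1 -0.2 -0.   0.   1.1]
stn [ 0.61656731  0.2121108  -0.0117175  -0.08698828] [ 1.5  0.1 -0.9  0.2 -0.1 -0.2 -0.9 -0.   0.3 -0.3  0.2  0.3]
[ 0.35506322 -0.02406556  0.16313877] -0.1856362538776718
[0.0018, 0.0247, 0.0004, np.float64(-0.068), 0.15]
[0.0037, 0.0494, 0.0008, np.float64(-0.136), 0.15]
[0.0055, 0.0741, 0.0013, np.float64(-0.204), 0.15]
[0.0074, 0.0988, 0.0017, np.float64(-0.273), 0.15]
[0.0092, 0.1235, 0.0021, np.float64(-0.341), 0.15]
[0.011, 0.1482, 0.0025, np.float64(-0.409), 0.15]
[0.0129, 0.1729, 0.0029, np.float64(-0.477), 0.15]
[0.0147, 0.1976, 0.0034, np.float64(-0.545), 0.15]
[0.0166, 0.2223, 0.0038, np.float64(-0.613), 0.15]
[0.0184, 0.247, 0.0042, np.float64(-0.681), 0.15]
[0.0202, 0.2717, 0.0046, np.float64(-0.749), 0.15]
-
```

>>> move_arm(
  deltas=[
    [[0.002, 0.025, 0, -0.068, 0.15], [0.004, 0.05, 0, -0.136, 0.15], [0.006, 0.074, 0, -0.204, 0.15], [0.007, 0.1, 0, -0.273, 0.15], [0.009, 0.124, 0, -0.341, 0.15], [0.011, 0.148, 0, -0.41, 0.15], [0.013, 0.173, 0, -0.477, 0.15], [0.015, 0.198, 0, -0.545, 0.15], [0.017, 0.222, 0, -0.613, 0.15], [0.018, 0.247, 0, -0.681, 0.15], [0.02, 0.272, 0, -0.75, 0.15], [0.02, 0.272, 0, -0.75, 0.15]],
  ],
)

```text
clock: 36.75
position: [0.5759, -0.0487, 0.162]
ee_rot: [0.002, 0.092, 0.996, 0.0]
contact_force: [-0.3, 0.9, 0.2]
width: 0.0361
gripper_force: 0.0
```

>>> move_arm(
  deltas=[
    [[0, 0, 0.03, 0, 0.15], [0, 0, 0.05, 0, 0.15], [0, 0, 0.05, 0, 0.15], [0, 0, 0.05, 0, 0.15], [0, 0, 0.05, 0, 0.15]],
  ],
)

```text
clock: 37.25
position: [0.5722, -0.0488, 0.1235]
ee_rot: [0.001, 0.093, 0.996, -0.0]
contact_force: [-0.3, 0.1, 0.3]
width: 0.0364
gripper_force: 0.0
```

Run:
```python
from m import *
print(pose()[0],yaw(),manip.get_state()['width'])
a=b.x[3]; rod=W(b.x,[[.04-.04*np.cos(a),.024,0]])[0]
plan([(rod[0],rod[1],.080,1.384,0.15)],.04)
```

```text
block [ 0.55870418  0.01278524 -1.75622442  2.02666889] [-0.3 -0.8  0.1 -0.4  0.4  0.1 -0.2 -0.   0.   1.1]
stn [ 0.61656731  0.2121108  -0.0117175  -0.08698828] [ 1.5  0.1 -0.9  0.2 -0.1 -0.2 -0.9 -0.   0.3 -0.3  0.2  0.3]
[ 0.57217979 -0.04882966  0.1234906 ] 1.3847049041415311 0.03639031836492456
[0.0004, 0.0003, 0.0272, np.float64(0.0), 0.15]
[0.0009, 0.0006, 0.0544, np.float64(0.0), 0.15]
-
```

>>> move_arm(
  deltas=[
    [[0, 0, 0.03, 0, 0.15], [0, 0, 0.045, 0, 0.15], [0, 0, 0.054, 0, 0.15], [0, 0, 0.054, 0, 0.15], [0, 0, 0.054, 0, 0.15], [0, 0, 0.054, 0, 0.6], [0, 0, 0.054, 0, 1], [0, 0, 0.054, 0, 1], [0, 0, 0.054, 0, 1], [0, 0, 0.054, 0, 1], [0, 0, 0.054, 0, 1]],
  ],
  squeeze=40,
)

```text
clock: 38.35
position: [0.5719, -0.0489, 0.0799]
ee_rot: [0.001, 0.093, 0.996, 0.0]
contact_force: [0.6, 0.5, 4.0]
width: 0.0075
gripper_force: 39.3
```

Run:
```python
from m import *
p=pose()[0]; s=manip.get_state(); d=p[:2]-b.x[:2]; print(p,s['width'],s['contact_force'],'block x',d@[np.cos(b.x[2]),np.sin(b.x[2])])
```

```text
block [ 0.55870418  0.01278524 -1.75622442  2.02666889] [-0.3 -0.8  0.1 -0.4  0.4  0.1 -0.2 -0.   0.   1.1]
stn [ 0.61656731  0.2121108  -0.0117175  -0.08698828] [ 1.5  0.1 -0.9  0.2 -0.1 -0.2 -0.9 -0.   0.3 -0.3  0.2  0.3]
[ 0.57185417 -0.04888503  0.07989722] 0.007490239841336425 [0.55021092 0.47549973 4.0151617 ] block x 0.05818864814269968
```

Rod gripped at block x = 58 mm, as expected. Swinging it over along the arc.

>>> move_arm(
  deltas=[
    [[0, 0.004, -0.002, 0, 1], [0, 0.0085, -0.0035, 0, 1], [0, 0.018, -0.005, 0, 1], [0, 0.028, -0.005, 0, 1], [0, 0.038, -0.0026, 0, 1], [0, 0.047, 0.0015, 0, 1], [0, 0.055, 0.0073, 0, 1], [0, 0.062, 0.0146, 0, 1], [0, 0.062, 0.0146, 0, 1]],
  ],
)

```text
clock: 39.25
position: [0.5817, -0.0003, 0.0683]
ee_rot: [0.001, 0.092, 0.996, -0.0]
contact_force: [2.9, -0.3, 3.5]
width: 0.0074
gripper_force: 42.8
```

Run:
```python
from m import *
p=pose()[0]; s=manip.get_state(); d=p[:2]-b.x[:2]; print(p,s['width'],s['contact_force'],'block x',d@[np.cos(b.x[2]),np.sin(b.x[2])])
```

```text
block [ 0.55870418  0.01278524 -1.75622442  2.02666889] [-0.3 -0.8  0.1 -0.4  0.4  0.1 -0.2 -0.   0.   1.1]
stn [ 0.61656731  0.2121108  -0.0117175  -0.08698828] [ 1.5  0.1 -0.9  0.2 -0.1 -0.2 -0.9 -0.   0.3 -0.3  0.2  0.3]
[ 5.81733497e-01 -2.99304769e-04  6.83347266e-02] 0.007389158796969457 [ 2.91776204 -0.2560315   3.53464113] block x 0.008614385326460361
```

>>> move_arm(
  deltas=[
    [[0, 0.003, 0.004, 0, 1], [0, 0.005, 0.0085, 0, 1], [0, 0.007, 0.013, 0, 1], [0, 0.0085, 0.018, 0, 1], [0, 0.0095, 0.022, 0, 1], [0, 0.01, 0.026, 0, 1], [0, 0.01, 0.03, 0, 1], [0, 0.01, 0.032, 0, 1], [0, 0.01, 0.033, 0, 1], [0, 0.01, 0.033, 0, 1]],
  ],
)

```text
clock: 40.25
position: [0.5837, 0.0095, 0.0424]
ee_rot: [0.002, 0.093, 0.996, 0.002]
contact_force: [2.2, 5.5, 5.8]
width: 0.0071
gripper_force: 45.6
```

Run:
```python
from m import *
p=pose()[0]; s=manip.get_state(); d=p[:2]-b.x[:2]; print(p,s['width'],s['contact_force'],'block x',d@[np.cos(b.x[2]),np.sin(b.x[2])])
```

```text
block [ 0.55870418  0.01278524 -1.75622442  2.02666889] [-0.3 -0.8  0.1 -0.4  0.4  0.1 -0.2 -0.   0.   1.1]
stn [ 0.61656731  0.2121108  -0.0117175  -0.08698828] [ 1.5  0.1 -0.9  0.2 -0.1 -0.2 -0.9 -0.   0.3 -0.3  0.2  0.3]
[0.58374504 0.0094784  0.04244946] 0.007066053404252242 [2.23198758 5.52645995 5.77099654] block x -0.0013665641440815178
```

>>> move_arm(
  deltas=[
    [[0, -0.001, 0.002, 0, 1], [0, -0.001, 0.004, 0, 1], [0, -0.001, 0.004, 0, 1], [0, -0.001, 0.004, 0, 1]],
  ],
)

```text
clock: 40.65
position: [0.5838, 0.0096, 0.0392]
ee_rot: [0.002, 0.094, 0.996, 0.002]
contact_force: [2.4, 9.1, 5.2]
width: 0.0075
gripper_force: 45.9
```

>>> move_arm(
  deltas=[
    [[0, 0, 0, 0, 0.6], [0, 0, 0, 0, 0.4], [0, 0, 0, 0, 0.3], [0, 0, -0.01, 0, 0.3], [0, 0, -0.03, 0, 0.3], [0, 0, -0.07, 0, 0.3], [0, 0, -0.12, 0, 0.3], [0.05, 0, -0.16, 0, 0.3], [0.1, 0, -0.16, 0, 0.3], [0.15, 0, -0.16, 0, 0.3], [0.2, 0, -0.16, 0, 0.3], [0.25, 0, -0.16, 0, 0.3]],
  ],
)

```text
clock: 41.85
position: [0.3834, 0.0438, 0.1665]
ee_rot: [0.0, 0.093, 0.996, -0.0]
contact_force: [-0.4, 0.4, 1.2]
width: 0.0299
gripper_force: 0.0
```

Run:
```python
from m import *
print(pose()[0]); meas()
im=cv2.GaussianBlur(manip.get_image("top"),(3,3),0).astype(np.float32).mean(2)
xs=np.arange(-28,29,2)
for y in(-100,-48,0,48,24): # rod across lands, sampled in the rod's plane
    q=proj("top",W(b.x,[[x/1e3,y/1e3,.055] for x in xs])).astype(np.float32)
    v=cv2.remap(im,q[None,:,0],q[None,:,1],1)[0]; print(y,[(int(a),int(c)) for a,c in zip(xs,v)])
sc=cv2.cvtColor(manip.get_image("scene"),cv2.COLOR_RGB2GRAY).astype(np.float32)
zs=np.arange(36,66,2)
for y in(0,48): # rod's height in the scene view
    q=proj("scene",W(b.x,[[0,y/1e3,z/1e3] for z in zs])).astype(np.float32)
    print('scene',y,[(int(a),int(c)) for a,c in zip(zs,cv2.remap(sc,q[None,:,0],q[None,:,1],1)[0])])
```

```text
block [ 0.55870418  0.01278524 -1.75622442  2.02666889] [-0.3 -0.8  0.1 -0.4  0.4  0.1 -0.2 -0.   0.   1.1]
stn [ 0.61656731  0.2121108  -0.0117175  -0.08698828] [ 1.5  0.1 -0.9  0.2 -0.1 -0.2 -0.9 -0.   0.3 -0.3  0.2  0.3]
[0.3834442  0.04383195 0.16648387]
A yellow x -27.2 -7.6 y -70.0 84
C yellow x 3.8 23.6 y 73.1 88
-100 [(-28, 85), (-26, 79), (-24, 76), (-22, 76), (-20, 72), (-18, 66), (-16, 63), (-14, 64), (-12, 66), (-10, 70), (-8, 90), (-6, 125), (-4, 152), (-2, 153), (0, 127), (2, 93), (4, 73), (6, 67), (8, 65), (10, 62), (12, 58), (14, 57), (16, 55), (18, 53), (20, 51), (22, 48), (24, 44), (26, 44), (28, 50)]
-48 [(-28, 84), (-26, 87), (-24, 89), (-22, 91), (-20, 100), (-18, 119), (-16, 142), (-14, 157), (-12, 160), (-10, 149), (-8, 132), (-6, 128), (-4, 147), (-2, 165), (0, 165), (2, 163), (4, 163), (6, 164), (8, 164), (10, 165), (12, 164), (14, 158), (16, 149), (18, 139), (20, 136), (22, 136), (24, 136), (26, 138), (28, 139)]
0 [(-28, 82), (-26, 84), (-24, 86), (-22, 90), (-20, 102), (-18, 123), (-16, 148), (-14, 162), (-12, 163), (-10, 155), (-8, 139), (-6, 126), (-4, 14
[... 467 characters left out ...]
4, 161), (26, 160), (28, 160)]
24 [(-28, 84), (-26, 86), (-24, 97), (-22, 113), (-20, 126), (-18, 131), (-16, 131), (-14, 130), (-12, 130), (-10, 127), (-8, 119), (-6, 113), (-4, 133), (-2, 158), (0, 163), (2, 150), (4, 138), (6, 130), (8, 129), (10, 128), (12, 129), (14, 134), (16, 144), (18, 155), (20, 156), (22, 153), (24, 151), (26, 149), (28, 148)]
scene 0 [(36, 136), (38, 136), (40, 136), (42, 132), (44, 83), (46, 75), (48, 86), (50, 110), (52, 142), (54, 167), (56, 191), (58, 160), (60, 131), (62, 127), (64, 134)]
scene 48 [(36, 137), (38, 136), (40, 136), (42, 130), (44, 110), (46, 86), (48, 121), (50, 128), (52, 150), (54, 179), (56, 183), (58, 151), (60, 135), (62, 151), (64, 153)]
```

The rod lies at x about 0 and z about 51 mm. The tool slid on it at low force, so I confirm the stop by pressing from above with closed fingertips, on the rod and then on the crank pin.

Run:
```python
from m import *
t=W(b.x,[[-.001,.024,0]])[0]
plan([(t[0],t[1],.15,1.384,1),(t[0],t[1],.085,1.384,1)],.045)
```

```text
block [ 0.55870418  0.01278524 -1.75622442  2.02666889] [-0.3 -0.8  0.1 -0.4  0.4  0.1 -0.2 -0.   0.   1.1]
stn [ 0.61656731  0.2121108  -0.0117175  -0.08698828] [ 1.5  0.1 -0.9  0.2 -0.1 -0.2 -0.9 -0.   0.3 -0.3  0.2  0.3]
[-0.0508, 0.0007, 0.0041, np.float64(0.0), 1]
[-0.1015, 0.0014, 0.0081, np.float64(0.0), 1]
[-0.1523, 0.002, 0.0122, np.float64(0.0), 1]
[-0.203, 0.0027, 0.0163, np.float64(0.001), 1]
[-0.2538, 0.0034, 0.0204, np.float64(0.001), 1]
-
[-0.2538, 0.0034, 0.061, np.float64(0.001), 1]
[-0.2539, 0.0034, 0.1016, np.float64(0.001), 1]
-
```

>>> move_arm(
  deltas=[
    [[-0.051, 0.001, 0, 0, 1], [-0.102, 0.001, 0, 0, 1], [-0.152, 0.002, 0, 0, 1], [-0.203, 0.003, 0, 0, 1], [-0.25, 0.003, 0, 0, 1], [-0.25, 0.003, 0.04, 0, 1], [-0.25, 0.003, 0.08, 0, 1], [-0.25, 0.003, 0.1, 0, 1], [-0.25, 0.003, 0.1, 0, 1], [-0.25, 0.003, 0.1, 0, 1]],
  ],
)

```text
clock: 43.0
position: [0.5835, 0.0089, 0.0863]
ee_rot: [0.0, 0.093, 0.996, -0.0]
contact_force: [-0.2, -0.7, 0.2]
width: 0.0
gripper_force: 0.0
```

>>> move_arm(
  deltas=[
    [[0, 0, 0.01, 0, 1], [0, 0, 0.018, 0, 1], [0, 0, 0.022, 0, 1], [0, 0, 0.025, 0, 1], [0, 0, 0.0265, 0, 1], [0, 0, 0.0265, 0, 1], [0, 0, 0.0265, 0, 1]],
  ],
)

```text
clock: 43.7
position: [0.5824, 0.0092, 0.0651]
ee_rot: [0.0, 0.093, 0.996, 0.0]
contact_force: [0.2, -0.4, 0.5]
width: -0.0
gripper_force: 0.0
```

>>> move_arm(
  deltas=[
    [[0, 0, 0.00125, 0, 1], [0, 0, 0.0025, 0, 1], [0, 0, 0.0035, 0, 1], [0, 0, 0.0035, 0, 1], [0, 0, 0.0035, 0, 1]],
  ],
)

```text
clock: 44.2
position: [0.5826, 0.0093, 0.0636]
ee_rot: [0.001, 0.093, 0.996, 0.0]
contact_force: [-1.3, -0.2, 9.1]
width: 0.0
gripper_force: 4.2
```

>>> move_arm(
  deltas=[
    [[0, 0, 0.001, 0, 1], [0, 0, 0.001, 0, 1], [0, 0, 0.001, 0, 1]],
  ],
)

```text
clock: 44.5
position: [0.5827, 0.0093, 0.0635]
ee_rot: [0.001, 0.093, 0.996, 0.0]
contact_force: [-3.0, -0.2, 12.8]
width: 0.0
gripper_force: 6.3
```

The rod is on its stop: tip height 55.5 mm, force rising. Now the crank pin.

>>> move_arm(
  deltas=[
    [[0, 0, -0.03, 0, 1], [0, 0, -0.07, 0, 1], [0, 0, -0.1, 0, 1], [0, 0, -0.1, 0, 1], [0, 0, -0.1, 0, 1]],
  ],
)

```text
clock: 45.0
position: [0.5823, 0.0092, 0.1415]
ee_rot: [0.0, 0.093, 0.996, 0.0]
contact_force: [-0.0, -1.0, -0.3]
width: -0.0001
gripper_force: 0.0
```

Run:
```python
from m import *
print(pose()[0])
plan([(.679,.119,.14,None,1),(.679,.119,.08,None,1)],.045)
```

```text
block [ 0.55870418  0.01278524 -1.75622442  2.02666889] [-0.3 -0.8  0.1 -0.4  0.4  0.1 -0.2 -0.   0.   1.1]
stn [ 0.61656731  0.2121108  -0.0117175  -0.08698828] [ 1.5  0.1 -0.9  0.2 -0.1 -0.2 -0.9 -0.   0.3 -0.3  0.2  0.3]
[0.58225654 0.00922163 0.14151785]
[-0.0234, 0.0393, 0.0005, np.float64(0.0), 1]
[-0.0468, 0.0786, 0.001, np.float64(0.0), 1]
[-0.0701, 0.1179, 0.0015, np.float64(0.0), 1]
[-0.0935, 0.1572, 0.002, np.float64(0.0), 1]
-
[-0.0935, 0.1572, 0.0395, np.float64(0.0), 1]
[-0.0935, 0.1572, 0.077, np.float64(0.0), 1]
-
```

>>> move_arm(
  deltas=[
    [[-0.023, 0.039, 0, 0, 1], [-0.047, 0.079, 0, 0, 1], [-0.07, 0.118, 0, 0, 1], [-0.0935, 0.157, 0, 0, 1], [-0.0935, 0.157, 0.04, 0, 1], [-0.0935, 0.157, 0.07, 0, 1], [-0.0935, 0.157, 0.083, 0, 1], [-0.0935, 0.157, 0.083, 0, 1], [-0.0935, 0.157, 0.083, 0, 1], [-0.0935, 0.157, 0.083, 0, 1]],
  ],
)

```text
clock: 46.0
position: [0.6798, 0.1187, 0.0763]
ee_rot: [0.001, 0.093, 0.996, 0.0]
contact_force: [0.5, 0.3, 0.1]
width: 0.0003
gripper_force: 0.0
```

>>> move_arm(
  deltas=[
    [[0, 0, 0.002, 0, 1], [0, 0, 0.004, 0, 1], [0, 0, 0.006, 0, 1], [0, 0, 0.008, 0, 1], [0, 0, 0.009, 0, 1], [0, 0, 0.009, 0, 1]],
  ],
)

```text
clock: 46.6
position: [0.6791, 0.1188, 0.0689]
ee_rot: [0.0, 0.093, 0.996, 0.0]
contact_force: [0.1, -1.1, 5.2]
width: -0.0
gripper_force: 2.6
```

>>> move_arm(
  deltas=[
    [[0, 0, 0.0015, 0, 1], [0, 0, 0.0025, 0, 1], [0, 0, 0.0025, 0, 1], [0, 0, 0.0025, 0, 1]],
  ],
)

```text
clock: 47.0
position: [0.6791, 0.1189, 0.0686]
ee_rot: [0.001, 0.093, 0.996, 0.0]
contact_force: [-3.9, -0.8, 13.2]
width: -0.0002
gripper_force: 6.3
```

>>> move_arm(
  deltas=[
    [[0, 0, -0.03, 0, 1], [0, 0, -0.08, 0, 1], [0, 0, -0.13, 0, 1], [0, -0.05, -0.15, 0, 1], [0.05, -0.1, -0.16, 0, 1], [0.1, -0.15, -0.16, 0, 1], [0.15, -0.2, -0.16, 0, 1], [0.2, -0.25, -0.16, 0, 1], [0.25, -0.28, -0.16, 0, 1], [0.3, -0.3, -0.16, 0, 1], [0.3, -0.3, -0.16, 0, 1]],
  ],
)

```text
clock: 48.1
position: [0.3935, -0.0727, 0.1933]
ee_rot: [-0.002, 0.094, 0.996, 0.0]
contact_force: [0.4, 0.4, 0.1]
width: -0.0004
gripper_force: 0.0
```

Run:
```python
from m import *
print(pose()[0],manip.get_state()['contact_force']); meas()
im=manip.get_image("top").mean(2)
old=cv2.resize(cv2.imread('pics/c9.png'),(200,140),interpolation=cv2.INTER_AREA).mean(2)
print('cup/crank change',abs(im[172:213,170:262]-old[12:53,20:112]).mean())
```

```text
block [ 0.55870418  0.01278524 -1.75622442  2.02666889] [-0.3 -0.8  0.1 -0.4  0.4  0.1 -0.2 -0.   0.   1.1]
stn [ 0.61656731  0.2121108  -0.0117175  -0.08698828] [ 1.5  0.1 -0.9  0.2 -0.1 -0.2 -0.9 -0.   0.3 -0.3  0.2  0.3]
[ 0.39351613 -0.07270018  0.19325069] [0.37350575 0.37302897 0.08137827]
A yellow x -27.2 -7.6 y -70.1 86
C yellow x 4.0 23.6 y 73.2 88
cup/crank change 2.6083421703782252
```

The cup and the rod are both on their stops, the vials are unmoved, and the arm is clear. Handing in.

```bash
python3 -c "
from rig import manip
print(manip.sign_off())"
```

```text
the job is handed in; nothing more can be done
None
```

The job is handed in: all three vials lie in grooves 0, 1 and 3, each within about 2 mm of midway by camera (the one in groove 3 after a nudge along its groove), with the cup upright and the clamp rod fully down, both pressed against their stops.

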